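Uncover the colony counter and slide a culture dish into its well

TASK

Get the culture dish ready for counting. Squeeze the snap tab against the fixed grip to free the cover of the colony counter's dish well, take the cover off and lay it flat on the bench, clear of the counter. Then slide the wide lidded dish along the bench and up the counter's ramp, never lifting or tipping it, until it drops fully into the well under the magnifier; do not bump the magnifier, and leave the other things on the bench where they are.

Things in the scene. Friction and masses are not known exactly. Their poses are not given: they have to be found in the camera images.
- counter: Colony counter, low grey metal plate fixed to the bench between the middle microscope and the centrifuge. Origin on the bench (z = 0) under the centre of its dish well; x axis from ramp to well to console, z up. Deck 7 mm high from x = -62 to +102 mm, |y| < 98 mm; console 37 mm high and magnifier post at x = 77 to 111, |y| < 45 mm.
- well (a point): Centre of the floor of the dish well, 1.5 mm above the bench; axes as the counter's. The well is round, 99 mm wide, 5.5 mm deep below the deck.
- ramp_foot (a point): Middle of the ramp's lower edge, on the bench, at x = -105 mm of the counter; axes as the counter's. The ramp rises from bench to deck height (7 mm) over 43 mm along x and is free for |y| < 62 mm; beside it, to |y| = 98 mm, the plate is level, 7 mm high.
- keeper (a point): Black staple on the deck that holds the tab's nose, at (-30, 85, 17) mm of the counter: the point is the middle of its top. It is 26 mm long (x), 10.5 mm wide, its top 17 mm above the bench, 23 to 49 mm forward (x) of the middle of the cover's grips.
- lip (a point): Black lip on the deck behind the well that holds the cover's tongue down: this point is the middle of its front edge, at x = +60 mm of the counter; it spans 104 mm (y) and reaches 15.4 mm above the bench, back to x = 73 mm. A rail 6 mm high above the deck guides the cover's -y edge (y = -57 to -62, x = -35 to +56 mm).
- magnifier: Round magnifier, black rim, 110 mm wide, 14 mm thick, level over the well on a gooseneck from behind. Origin: centre of its underside, 112 mm above the bench, over the well's centre. A gripper pointing straight down fits neither at the well's near edge nor at the cover's grips: lean it back, its body towards the ramp side (counter -x), by 35 to 40 degrees.
- cover: Grey plastic cover, plate 112 x 112 x 4 mm, 0.1 kg, on the deck over the well. Origin: middle of the underside; starts with the counter's axes. A tongue at the far edge reaches to x = 66 mm, 6 mm under the lip: with the tab squeezed, draw the cover 10 mm or more to -x before lifting. Ear at the near +y corner, to x = -82, y = 66 mm. Fixed grip fin: x -82 to -50, y 48 to 53, z 4 to 32 mm.
- cover_grip (a point): Pinch point on the cover, midway between the fixed fin's and the tab's outer faces when the tab is pressed home: at (-66, 59, 20) mm in the cover's frame, axes as the cover's. Pinch along the cover's y: the outer faces are 30 mm apart relaxed (48 and 78 mm), 22 mm pressed home (48 and 70 mm).
- tab (a joint): Black snap tab on the cover; its paddle stands at x -82 to -50, y 73 to 78, z 4 to 32 mm of the cover, facing the fixed fin. Value in m: 0 = sprung out, latched; 0.008 = pressed home towards the fin (8 N). Its nose reaches 5 mm into the keeper, so the cover is free from about 0.0055 on; hold it pressed until the cover is lifted.
- dish: Wide culture dish, lid taped on, clear plastic over tan medium, 92 mm wide (too wide to grip), 26 mm high, 0.11 kg, lower edge bevelled by 3.5 mm. Origin: centre of the underside, z up. Slides on bench and deck with friction about 0.6; pushed low down by two fingertips about 40 mm apart it stays between them.
- cable (a point): Point on the black cable of the middle microscope, fixed: the cable lies across the bench from (0.52, 0.03) to the front edge at (0.33, -0.03), up to 28 mm high, 10 mm thick. Lay nothing on it. The microscope itself begins at x = 0.51 (y from -0.11 to 0.06), 0.4 m high: move round it.
- blue_rack: Blue plastic tube crate, 183 mm (x) by 253 mm (y), 93 mm high, fixed; origin under its centre. It stands left of the middle microscope. Leave it alone.
- amber_lid: Amber jar lid lying somewhere in front of the blue crate, 72 mm wide, 14 mm high; origin under its centre. Leave it alone.
- dropper: Small amber dropper bottle with a black bulb, standing to the counter's -y side of the ramp, 30 mm wide, 92 mm high; origin under its centre. Leave it alone.
- vial: White-capped reagent vial standing to the counter's +y side of the ramp, 24 mm wide, 48 mm high; origin under its centre. Leave it alone.
- marker: Marker pen lying along the bench's front edge (the edge is at x = 0.32), 137 mm long (its y axis), 16 mm wide, 18 mm high; origin under its centre. Leave it alone.
- meter: Black hand meter lying at the left, 146 mm long (its y axis), 59 mm wide, 21 mm high; origin under its centre. Leave it alone.

How it is judged:
By the outcome, as a careful person would: the job done as asked, in the order asked, and still so for the second after the job is handed in, with the robot touching nothing.
It also fails if it takes over 72 s, if anything falls off the work surface, if the arm or the gripper's body presses on something with over 40 N, if the wrist force passes 120 N, or if a joint passes its speed limit or range.

ROBOT

A 6-joint arm with a two-finger parallel gripper is mounted at the origin on a cart in front of the work surface, level with it; the furniture and walls round the work are solid. World frame = base frame: x ahead of the robot, y to its left, z up, the work surface at z = 0. Lengths are in m, angles in rad, forces in N, time in s.
With the tool pointing down it reaches from about 0.3 to 0.825 m from the base axis. Payload 5.4 kg.
Tool frame: the origin (TCP) lies between the finger pads; the fingertips stand 17 mm ahead of it and the grasp point (between the pads) lies 2 mm behind it; z points along the fingers, y is the line along which they close (so a half turn about z gives the same grasp; the last joint's range is limited). The gripper opens to 92 mm and grips with 3 to 60 N. Pads are 20 mm wide; open, the fingers measure 128 mm over their backs; the gripper's body (75 mm by 189 mm) begins 69 mm behind the grasp point.
Start: joints at [-1.557, 0.158, 1.597, -0, 1.386, -0.21], TCP at [0.128, -0.561, 0.232] pointing down, gripper open.
Joint ranges: [-2.91, 2.91], [-0.94, 2.29], [0.18, 2.7], [-1.29, 4.43], [0.17, 2.64], [-3, 3]. Speed limits (rad/s): [2.57, 2.57, 3.14, 3.14, 3.14, 3.14].

INTERFACE

Orientations are given as a rotation vector (axis times angle).
In Python, from workcell import robot gives the robot as it stands.
- The arm moves only by the tool jog_arm, never from a script. Its argument "steps" is a list of rows, each an object of numbers: "claw": the opening, from 0 (shut) to 1 (fully open); "tx", "ty", "tz": the shift along the tool's x, y, z in m; "turn": the turn about the tool's z in rad. A call has 1 to 20 rows; each row is the pose to reach, as a shift and turn from the pose commanded when the call began, along the tool's axes at that moment; what a row does not reach only later rows make up. A row lasts 1/10 s, in which the tool goes at most 50 mm and 8.59 degrees, less where a joint would pass 70% of its speed; a pose out of reach is approached as far as the arm can. A call with a gripper value outside its range is refused whole. The fingers move at their own pace and stop on an object; the grip force is fixed at half the most. Time passes only in rows, so rows that repeat a pose let the fingers close. It gives the time, the measured TCP pose, the force, the opening and the grip force at its end, in the units of the state.
- robot.get_state(): the state, without advancing time (a new reading comes with each control period).
- robot.capture(name): name is "scene" or "side" or "wrist"; returns the picture (384x512x3 uint8, red, green, blue); there is no depth.
- robot.calibration(name): a dict with "fovy" (degrees; the focal length in pixels is half the picture's height over the tangent of half this angle, whatever the lens; pixels are square), "cx", "cy" (the principal point, pixels), "eye" and "orientation" of the camera in the world. Camera axes: x right, y up, looking along -z (the intrinsics and any distortion apply to the point x, -y, -z); pixel columns grow to the right and rows downward; lengths in m; the calibration is good to about 2 mm. A picture is of the moment at which its call begins: read the wrist's pose just before it. calibration takes no time and is no camera call; for the wrist camera it gives the pose at the moment of the call.
- robot.job_done(): hands the job in; it is judged then, once.
The state is a dict: "clock": time; "q": joint angles; "dq": joint speeds; "effort": joint torques, N m; "position": TCP position; "tool_rot": TCP orientation; "force": force on the tool from outside, world axes, zero at the start; "ft_torque": the same for the moment, N m; "grip_width": finger opening in m; "finger_force": force on a finger pad.
Only numpy, scipy, OpenCV 4.12 (cv2) and the standard library are available. Lean on these libraries where they do the work, as an engineer would, in place of code of your own. Each camera call takes 0.05 s, during which the arm holds its last target. There are 200 camera calls.

## Working session

There is one attempt and no reset: what is moved stays moved. The work goes in short steps, Python scripts to look and compute and a tool call to move; the robot and the scene stay as the last step left them, time stands still between calls to the robot, and variables do not carry over. Pictures are saved under pics/ and viewed, at most 10 in all, crops included, and the job is handed in when it is done.

Besides the shell and the picture viewer there is one more tool, called as a command line: name --argument value ..., lists and objects as JSON in quotes. jog_arm: Moves the arm, as the interface text tells. Its arguments: {"type":"object","properties":{"steps":{"type":"array"}},"required":["steps"]}

```bash
mkdir -p pics; ls; python3 - <<'E'
from workcell import robot
import cv2
print(robot.get_state())
for n in("scene","side","wrist"):
    c=robot.calibration(n); print(n,c)
    if n!="wrist": cv2.imwrite(f"pics/{n}0.png",cv2.resize(robot.capture(n)[:,:,::-1],(800,600),interpolation=cv2.INTER_CUBIC))
E
```

```text
pics
{'clock': 0.0, 'q': array([-1.55707319e+00,  1.59042874e-01,  1.59818830e+00,  1.37706358e-05,
        1.38619485e+00, -2.10118413e-01]), 'dq': array([ 1.16313039e-03, -2.08786676e-04, -1.81097736e-03,  5.39128168e-05,
        2.96352047e-04, -8.40614458e-04]), 'effort': array([ 1.57885138e-04, -3.85570979e+01, -3.22112918e+01,  7.01630325e-02,
        3.78331728e-02, -1.29964833e-04]), 'position': array([ 0.12760184, -0.56007152,  0.23064436]), 'tool_rot': array([-3.12012561e+00, -3.50668296e-01, -3.03320563e-04]), 'force': array([-0.30043235,  0.11530546, -0.95869651]), 'ft_torque': array([-0.0179171 , -0.04052136, -0.03425991]), 'finger_force': 0.0, 'grip_width': 0.09202789175372471}
scene {'fovy': 43.75629292895931, 'cx': 257.5028876907445, 'cy': 192.24403744743287, 'eye': array([-0.32943761, -0.55265104,  1.0726906 ]), 'orientation': array([ 0.73072255, -0.40498688, -0.90495242])}
side {'fovy': 51.51880776598573, 'cx': 257.33514850910547, 'cy': 191.3460152402523, 'eye': array([ 0.15885004, -0.74215538,  0.74566411]), 'orientation': array([ 0.89315472, -0.22768117, -0.41435437])}
wrist {'fovy': 58.90476864833514, 'cx': 248.42663621324286, 'cy': 193.25704274106863, 'eye': array([ 0.19252842, -0.5456201 ,  0.38342376]), 'orientation': array([-0.20512446,  0.16549167, -1.33972393])}
```

View pics/scene0.png

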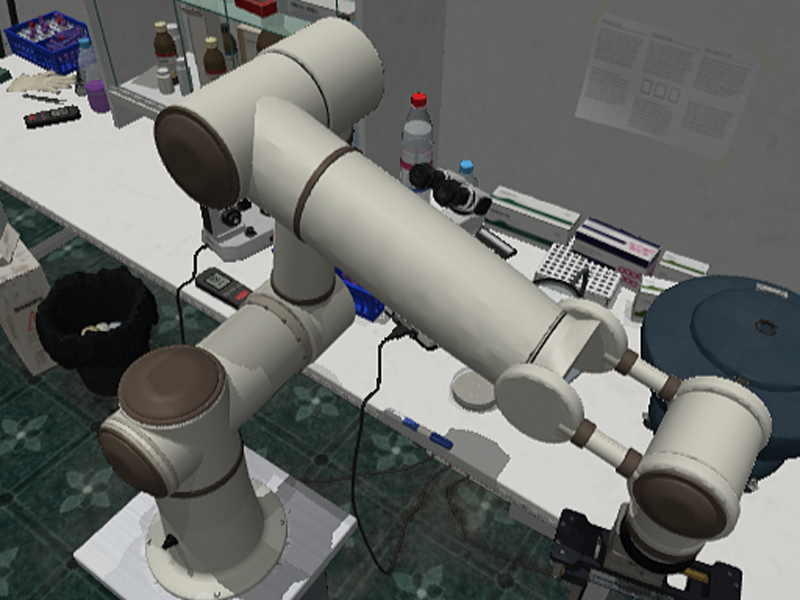

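View pics/side0.png

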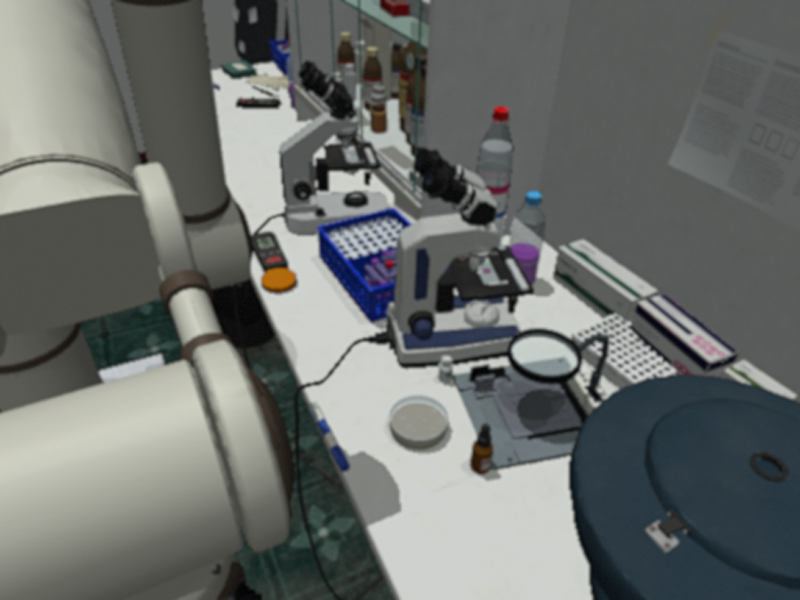

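The scene view is mostly blocked by the arm. In the side view: dish centre ≈(419,418), vial (446,368), dropper (483,450), magnifier (545,355), cover grips ≈(487,378), and the counter's near -y corner ≈(497,470).

```bash
cat > h.py <<'E'
from workcell import robot
import numpy as np, cv2
from scipy.spatial.transform import Rotation as R
def cam(n):
    c=robot.calibration(n); f=192/np.tan(np.radians(c['fovy'])/2)
    return c,f,R.from_rotvec(c['orientation']).as_matrix()
def ray(C,u,v,z):
    c,f,M=C; d=M@np.array([(u-c['cx'])/f,-(v-c['cy'])/f,-1]); e=c['eye']
    return e+d*(z-e[2])/d[2]
def proj(C,p):
    c,f,M=C; q=(np.atleast_2d(p)-c['eye'])@M
    return np.c_[c['cx']-f*q[:,0]/q[:,2], c['cy']+f*q[:,1]/q[:,2]]
E
python3 - <<'E'
from h import *
C=cam("side")
for n,u,v,z in [("dishtop",419,418,.026),("mag",545,355,.119),("vial base",446,378,0),("dropper base",482,467,0),("corner -y",497,470,0.007),("corner+y",455,378,.007),("grips",487,378,.025),("lid",279,280,.014),("marker",332,440,.01),("post",592,395,.03),('cable',340,360,0.01)]:
    print(n,ray(C,u*.64,v*.64,z).round(3))
s=robot.get_state();T=R.from_rotvec(s['tool_rot']).as_matrix();print(T.round(3))
c,f,M=cam("wrist");print(T.T@(c['eye']-s['position']),(T.T@M).round(3))
E
```

```text
dishtop [ 0.477 -0.187  0.026]
mag [ 0.663 -0.229  0.119]
vial base [ 0.571 -0.108  0.   ]
dropper base [ 0.529 -0.289  0.   ]
corner -y [ 0.542 -0.307  0.007]
corner+y [ 0.581 -0.12   0.007]
grips [ 0.618 -0.157  0.025]
lid [0.395 0.262 0.014]
marker [ 0.346 -0.158  0.01 ]
post [ 0.746 -0.264  0.03 ]
cable [ 0.421 -0.001  0.01 ]
[[ 0.975  0.222 -0.   ]
 [ 0.222 -0.975  0.002]
 [ 0.    -0.002 -1.   ]]
[ 6.66043210e-02  8.77234053e-06 -1.52645514e-01] [[ 0.     0.97   0.242]
 [ 1.     0.    -0.   ]
 [-0.     0.242 -0.97 ]]
```

jog_arm --steps '[{"tx": 0,"ty": 0,"tz": -0.1,"turn": 0.2,"claw": 1},{"tx": 0,"ty": 0,"tz": -0.15,"turn": 0.42,"claw": 1},{"tx": 0.381,"ty": -0.231,"tz": -0.22,"turn": 0.42,"claw": 1},{"tx": 0.381,"ty": -0.231,"tz": -0.22,"turn": 0.42,"claw": 1},{"tx": 0.381,"ty": -0.231,"tz": -0.22,"turn": 0.42,"claw": 1},{"tx": 0.381,"ty": -0.231,"tz": -0.22,"turn": 0.42,"claw": 1},{"tx": 0.381,"ty": -0.231,"tz": -0.22,"turn": 0.42,"claw": 1},{"tx": 0.381,"ty": -0.231,"tz": -0.22,"turn": 0.42,"claw": 1},{"tx": 0.381,"ty": -0.231,"tz": -0.22,"turn": 0.42,"claw": 1},{"tx": 0.381,"ty": -0.231,"tz": -0.22,"turn": 0.42,"claw": 1},{"tx": 0.381,"ty": -0.231,"tz": -0.22,"turn": 0.42,"claw": 1},{"tx": 0.381,"ty": -0.231,"tz": -0.22,"turn": 0.42,"claw": 1},{"tx": 0.381,"ty": -0.231,"tz": -0.22,"turn": 0.42,"claw": 1},{"tx": 0.381,"ty": -0.231,"tz": -0.22,"turn": 0.42,"claw": 1}]'

```text
clock: 1.5
position: [0.4471, -0.2516, 0.4507]
tool_rot: [-3.126, 0.309, 0.003]
force: [-0.0, -0.2, -0.2]
grip_width: 0.0919
finger_force: 0.0
```

```bash
cat > look.py <<'E'
import sys,pickle
from h import *
n,o=sys.argv[1:3]
s=robot.get_state();print(s['clock'],s['q'].round(3),s['position'].round(4));T=R.from_rotvec(s['tool_rot']).as_matrix();print(T.round(4))
C=cam(n);im=robot.capture(n);pickle.dump((C,im),open(o+'.pkl','wb'))
cv2.imwrite(f"pics/{o}.png",cv2.resize(im[:,:,::-1],(800,600),interpolation=cv2.INTER_CUBIC))
E
python3 look.py wrist w1
```

```text
1.5 [-7.480e-01 -4.400e-02  1.384e+00 -1.000e-03  1.803e+00  1.020e+00] [ 0.4471 -0.2516  0.4507]
[[ 9.807e-01 -1.957e-01 -1.700e-03]
 [-1.957e-01 -9.807e-01  5.000e-04]
 [-1.700e-03 -1.000e-04 -1.000e+00]]
```

View pics/w1.png

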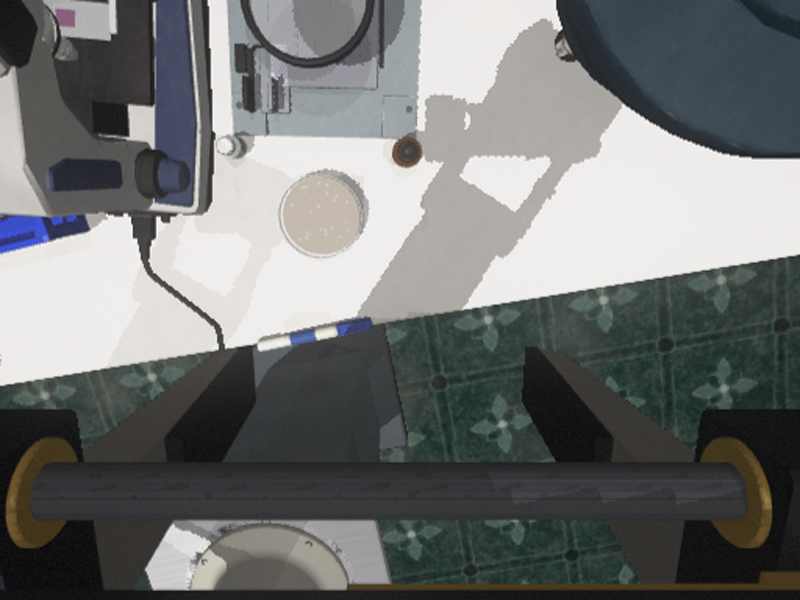

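The wrist view, aligned with the counter, shows the ramp's lower edge level at row ≈136 from (235,136) to (418,136). Other positions: keeper (241,57), tab (248,92), fin (275,95), dish (322,213), vial (231,146), dropper (407,152).

```bash
python3 - <<'E'
from h import *
import pickle
C,im=pickle.load(open('w1.pkl','rb'))
for n,u,v,z in [("edgeL",235,136.5,0.0),("edgeR",418,137,0.0),("keeper",241,57,.017),("dishtop",322,213,.026),("vial",231,146,.048),("dropper",407,152,.092),('fintop c',275,95,.039),('tabtop',249,95,.039),('floor edge R',800,255,0),('floor edge L',0,385,0),('centrifuge',700,150,.2),('centrif base',757,157,.0)]:
    print(n,ray(C,u*.64,v*.64,z).round(4))
cv2.imwrite('pics/w1c.png',cv2.resize(im[0:190,130:290,::-1],(640,600*190//150*0+760))[:600] if 0 else cv2.resize(im[0:145,130:300,::-1],(700,597),interpolation=cv2.INTER_CUBIC))
E
```

```text
edgeL [ 0.5783 -0.1087  0.    ]
edgeR [ 0.5389 -0.3035  0.    ]
keeper [ 0.6502 -0.1396  0.017 ]
dishtop [ 0.4811 -0.1864  0.026 ]
vial [ 0.565  -0.1148  0.048 ]
dropper [ 0.5238 -0.2852  0.092 ]
fintop c [ 0.6045 -0.1684  0.039 ]
tabtop [ 0.6096 -0.143   0.039 ]
floor edge R [ 0.3261 -0.709   0.    ]
floor edge L [0.3543 0.2487 0.    ]
centrifuge [ 0.481  -0.4911  0.2   ]
centrif base [ 0.4456 -0.6639  0.    ]
```

View pics/w1c.png

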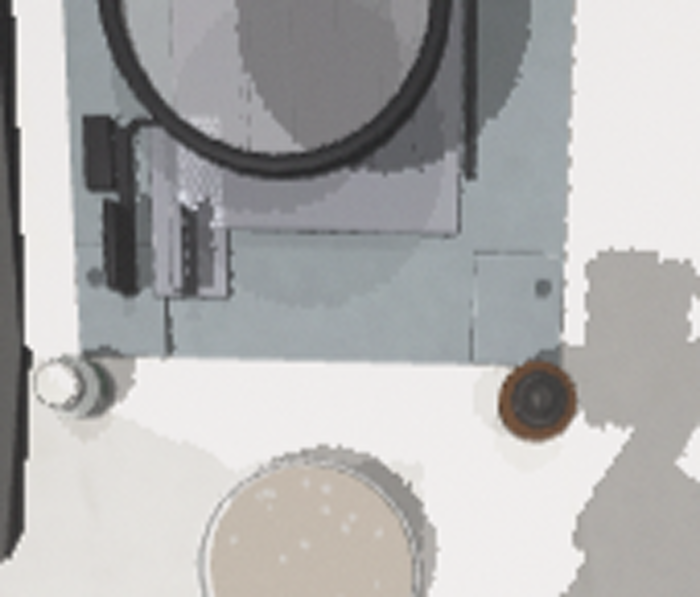

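The crop shows the ramp sides' feet at (170,355) and (470,362), deck front corners (83,355) and (563,362), cover near corner (458,233), and keeper spanning 84–113 × 115–190.

```bash
python3 - <<'E'
from h import *
import pickle
from scipy.optimize import least_squares
C,im=pickle.load(open('w1.pkl','rb'))
P=np.array([[-105,62,0],[-105,-62,0],[-105,98,0],[-105,-98,0],[-56,-56,11],[-43,79.75,17],[-43,90.25,17]])/1e3
U=np.array([[170,355],[470,362],[83,356],[563,363],[458,233],[112,176],[86,176]])/4.118+[130,0]
W=np.array([1,1,1,1,1,.4,.4])
def tr(p,P):
    c,s=np.cos(p[2]),np.sin(p[2]); return np.c_[P[:,:2]@np.array([[c,s],[-s,c]])+p[:2],P[:,2]]
r=least_squares(lambda p:((proj(C,tr(p,P))-U)*W[:,None]).ravel(),[.664,-.23,-.2])
p=r.x;print(p,(r.fun.reshape(-1,2)).round(2))
np.save('counter.npy',p)
for n,q in dict(grip=[-66,59,27],keeper=[-30,85,17],mag=[0,0,119],rampfoot=[-105,0,0]).items(): print(n,tr(p,np.array([q])/1e3).round(4))
d=np.array([.4811,-.1864])-p[:2];c,s=np.cos(p[2]),np.sin(p[2]);print('dish in counter',d@np.array([[c,-s],[s,c]]))
for n,q in dict(vial=[.565,-.1148],drop=[.5238,-.2852]).items(): print(n,(np.array(q)-p[:2])@np.array([[c,-s],[s,c]]))
print(proj(C,tr(p,np.array([[0,0,112],[-82,78,39],[-50,78,39],[-82,48,39]])/1e3))-[130,0],4.118)
E
```

```text
[ 0.66198778 -0.22757805 -0.2186531 ] [[ 0.22  0.09]
 [ 0.5   0.05]
 [ 0.09 -0.64]
 [-0.88  0.29]
 [ 0.24 -0.5 ]
 [-0.16  0.86]
 [-0.26  0.8 ]]
grip [[ 0.6104 -0.1557  0.027 ]]
keeper [[ 0.6511 -0.1381  0.017 ]]
mag [[ 0.662  -0.2276  0.119 ]]
rampfoot [[ 0.5595 -0.2048  0.    ]]
dish in counter [-0.18551307  0.00096035]
vial [-0.1191418   0.08905475]
drop [-0.12239853 -0.086225  ]
[[67.61493815 -2.31615684]
 [25.33845932 69.17948694]
 [24.40646844 47.24703955]
 [44.49691596 69.6192292 ]] 4.118
```

```bash
cat >> h.py <<'E'
P0=np.load('counter.npy')
def c2w(P,p=P0):
    P=np.atleast_2d(P)/1e3; c,s=np.cos(p[2]),np.sin(p[2]); return np.c_[P[:,:2]@np.array([[c,s],[-s,c]])+p[:2],P[:,2]]
E
python3 - <<'E'
from h import *
C=cam("side"); im=robot.capture("side")[:,:,::-1]; K=3.2
x0,y0=215,160
cr=cv2.resize(im[y0:y0+160,x0:x0+200],None,fx=4,fy=3.75,interpolation=cv2.INTER_CUBIC)
cv=lambda P:((proj(C,P)-[x0,y0])*[4,3.75]).astype(int)
def body(g,lean,col):
    l=np.radians(lean);s,c=np.sin(l),np.cos(l);g=np.array(g,float)
    Q=[]
    for d in(69,130):
        for t,y in((-37.5,-94.5),(-37.5,94.5),(37.5,94.5),(37.5,-94.5)):
            Q.append(g+[-d*s-t*c,y,d*c-t*s])
    q=cv(c2w(np.array(Q)))
    for i in range(4):
        for a,b in((i,(i+1)%4),(i+4,(i+1)%4+4),(i,i+4)): cv2.line(cr,tuple(map(int,q[a])),tuple(map(int,q[b])),col,1)
body([-66,59,27],37,(0,0,255)); body([-62,0,30],37,(0,160,0))
for z in(0,50,92):
    pass
q=cv(c2w(np.array([[-122,-86,0],[-122,-86,92]])));cv2.line(cr,tuple(map(int,q[0])),tuple(map(int,q[1])),(255,0,255),1)
for X in np.arange(-200,60,20):
    q=cv(c2w(np.array([[X,115,0],[X,115,100]])));cv2.line(cr,tuple(map(int,q[0])),tuple(map(int,q[1])),(255,200,0),1)
cv2.imwrite('pics/ov.png',cr)
E
```

View pics/ov.png

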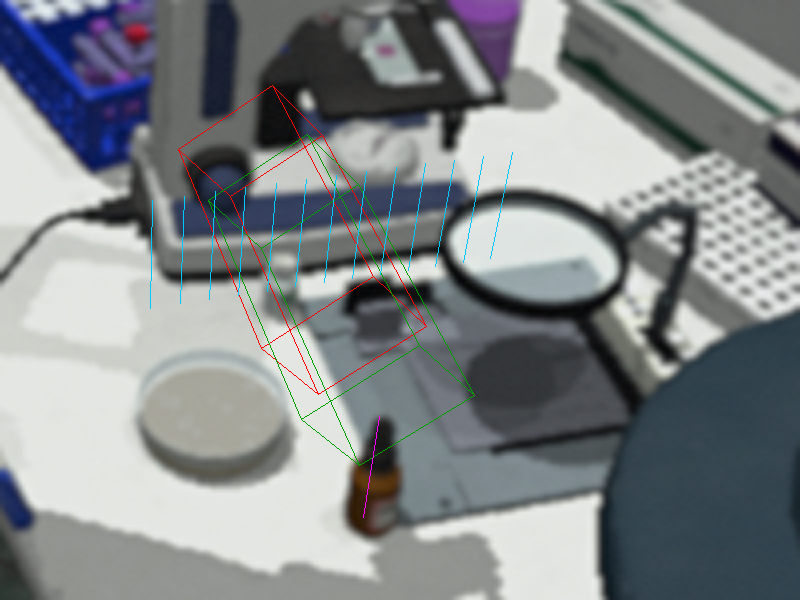

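The overlay shows the body's +y end over the microscope's blue base near its knob (225,170), and the push pose overlapping the dropper's bulb (380,425). I'll measure the base edge and dropper shape.

```bash
python3 - <<'E'
from h import *
C=cam("side")
w=lambda P:(((P[:2]-P0[:2])@np.array([[np.cos(P0[2]),-np.sin(P0[2])],[np.sin(P0[2]),np.cos(P0[2])]]))*1e3).round(0)
for n,a,b,zs in [('base bottom L',165,276,[0]),('base bottom mid',300,268,[0]),('base bottom',430,255,[0]),('bluetop L',175,200,[40,50,60,70]),('bluetop mid',320,192,[40,50,60,70]),('pillar right at base top',262,145,[50,60,70]),('knob',222,175,[60,70,80]),('lamp white',380,180,[60]),('stage edge R',500,100,[100,130,160]),('stage front L',312,112,[100,130,160])]:
    for z in zs: print(n,z,w(ray(C,215+a/4,160+b/3.75,z/1e3)))
E
```

```text
base bottom L 0 [-183.  145.]
base bottom mid 0 [-91. 133.]
base bottom 0 [  1. 127.]
bluetop L 40 [-169.  180.]
bluetop L 50 [-172.  168.]
bluetop L 60 [-175.  157.]
bluetop L 70 [-178.  146.]
bluetop mid 40 [-69. 167.]
bluetop mid 50 [-74. 156.]
bluetop mid 60 [-78. 145.]
bluetop mid 70 [-83. 134.]
pillar right at base top 50 [-97. 217.]
pillar right at base top 60 [-101.  205.]
pillar right at base top 70 [-105.  193.]
knob 60 [-137.  177.]
knob 70 [-141.  166.]
knob 80 [-144.  154.]
lamp white 60 [-34. 149.]
stage edge R 100 [ 56. 173.]
stage edge R 130 [ 36. 137.]
stage edge R 160 [ 16. 100.]
stage front L 100 [-74. 186.]
stage front L 130 [-88. 149.]
stage front L 160 [-102.  112.]
```

jog_arm --steps '[{"tx": -0.135,"ty": -0.272,"tz": -0.3,"turn": 0.022,"claw": 1},{"tx": -0.135,"ty": -0.272,"tz": -0.3,"turn": 0.022,"claw": 1},{"tx": -0.135,"ty": -0.272,"tz": -0.3,"turn": 0.022,"claw": 1},{"tx": -0.135,"ty": -0.272,"tz": -0.3,"turn": 0.022,"claw": 1},{"tx": -0.135,"ty": -0.272,"tz": -0.3,"turn": 0.022,"claw": 1},{"tx": -0.135,"ty": -0.272,"tz": -0.3,"turn": 0.022,"claw": 1},{"tx": -0.135,"ty": -0.272,"tz": -0.3,"turn": 0.022,"claw": 1},{"tx": -0.135,"ty": -0.272,"tz": -0.3,"turn": 0.022,"claw": 1},{"tx": -0.135,"ty": -0.272,"tz": -0.3,"turn": 0.022,"claw": 1},{"tx": -0.135,"ty": -0.272,"tz": -0.3,"turn": 0.022,"claw": 1},{"tx": -0.135,"ty": -0.272,"tz": -0.3,"turn": 0.022,"claw": 1}]'

```text
clock: 2.7
position: [0.369, 0.0413, 0.751]
tool_rot: [3.122, -0.344, -0.001]
force: [0.5, 0.6, 0.0]
grip_width: 0.092
finger_force: 0.0
```

```bash
cat > st.py <<'E'
from h import *
s=robot.get_state();T=R.from_rotvec(s['tool_rot']).as_matrix()
w=lambda P:(((P[:2]-P0[:2])@np.array([[np.cos(P0[2]),-np.sin(P0[2])],[np.sin(P0[2]),np.cos(P0[2])]]))*1e3).round(1)
print(s['clock'],'q',s['q'].round(3),'pos',s['position'].round(4),'ctr',w(s['position']),s['position'][2].round(4)*1e3,'F',s['force'].round(1),'gw',s['grip_width'].round(4),s['finger_force'].round(1))
z=T[:,2];y=T[:,1]
print('lean',np.degrees(np.arccos(-z[2])).round(2),'lean az',np.arctan2(z[1],z[0]).round(3),'y az',np.arctan2(-y[1],-y[0]).round(3),'y elev',np.arcsin(y[2]).round(3),'counter yaw',P0[2].round(4))
E
python3 st.py
```

```text
Traceback (most recent call last):
  File "st.py", line 4, in <module>
    print(s['clock'],'q',s['q'].round(3),'pos',s['position'].round(4),'ctr',w(s['position']),s['position'][2].round(4)*1e3,'F',s['force'].round(1),'gw',s['grip_width'].round(4),s['finger_force'].round(1))
                                                                                                                                                        ^^^^^^^^^^^^^^^^^^^^^
AttributeError: 'float' object has no attribute 'round'
```

```bash
sed -i "s/s\['grip_width'\].round(4)/round(s['grip_width'],4)/;s/s\['finger_force'\].round(1)/round(s['finger_force'],1)/" st.py; python3 st.py
```

```text
2.7 q [-0.217 -0.034  0.717 -0.     2.459  1.573] pos [0.369  0.0413 0.751 ] ctr [-344.3  198.9] 751.0 F [0.5 0.6 0. ] gw 0.092 0.0
lean 0.02 lean az -2.604 y az 1.351 y elev 0.0 counter yaw -0.2187
```

jog_arm --steps '[{"tx": 0,"ty": 0,"tz": -0.05,"turn": 0,"claw": 1},{"tx": 0,"ty": 0,"tz": -0.1,"turn": 0,"claw": 1},{"tx": 0,"ty": 0,"tz": -0.15,"turn": 0,"claw": 1},{"tx": 0,"ty": 0,"tz": -0.2,"turn": 0,"claw": 1},{"tx": 0,"ty": 0,"tz": -0.25,"turn": 0,"claw": 1},{"tx": 0,"ty": 0,"tz": -0.25,"turn": 0,"claw": 1}]'

```text
clock: 3.3
position: [0.3973, 0.0448, 0.8159]
tool_rot: [3.114, -0.343, 0.099]
force: [-0.2, -0.5, 0.7]
grip_width: 0.0919
finger_force: 0.0
```

```bash
python3 st.py
```

```text
3.3 q [-0.19   0.255  0.186 -0.005  2.637  1.596] pos [0.3973 0.0448 0.8159] ctr [-317.5  208.5] 815.9 F [-0.2 -0.5  0.7] gw 0.0919 0.0
lean 3.66 lean az -0.229 y az 1.351 y elev 0.001 counter yaw -0.2187
```

jog_arm --steps '[{"tx": -0.05,"ty": 0,"tz": -0.05,"turn": 0,"claw": 1},{"tx": -0.1,"ty": 0,"tz": -0.1,"turn": 0,"claw": 1},{"tx": -0.15,"ty": 0,"tz": -0.1,"turn": 0,"claw": 1},{"tx": -0.2,"ty": 0,"tz": -0.1,"turn": 0,"claw": 1},{"tx": -0.25,"ty": 0,"tz": -0.1,"turn": 0,"claw": 1},{"tx": -0.25,"ty": 0,"tz": -0.1,"turn": 0,"claw": 1}]'

```text
clock: 3.9
position: [0.3343, 0.1223, 0.845]
tool_rot: [3.1, -0.339, 0.23]
force: [1.1, 0.6, -0.4]
grip_width: 0.0919
finger_force: 0.0
```

```bash
python3 st.py
```

```text
3.9 q [ 0.04   0.176  0.184 -0.075  2.637  1.76 ] pos [0.3343 0.1223 0.845 ] ctr [-395.7  270.4] 845.0 F [ 1.1  0.6 -0.4] gw 0.0919 0.0
lean 8.47 lean az -0.21 y az 1.353 y elev -0.001 counter yaw -0.2187
```

jog_arm --steps '[{"tx": 0,"ty": 0.05,"tz": -0.05,"turn": 0,"claw": 1},{"tx": 0,"ty": 0.08,"tz": -0.1,"turn": 0,"claw": 1},{"tx": 0,"ty": 0.08,"tz": -0.15,"turn": 0,"claw": 1},{"tx": 0,"ty": 0.08,"tz": -0.2,"turn": 0,"claw": 1},{"tx": 0,"ty": 0.08,"tz": -0.25,"turn": 0,"claw": 1},{"tx": 0,"ty": 0.08,"tz": -0.3,"turn": 0,"claw": 1},{"tx": 0,"ty": 0.08,"tz": -0.35,"turn": 0,"claw": 1},{"tx": 0,"ty": 0.08,"tz": -0.4,"turn": 0,"claw": 1}]'

```text
clock: 4.7
position: [0.3245, 0.0637, 0.8622]
tool_rot: [3.085, -0.337, 0.306]
force: [0.4, -0.3, -0.2]
grip_width: 0.0922
finger_force: 0.0
```

```bash
python3 st.py
```

```text
4.7 q [-0.166  0.123  0.184 -0.024  2.637  1.601] pos [0.3245 0.0637 0.8622] ctr [-392.7  211.1] 862.1999999999999 F [ 0.4 -0.3 -0.2] gw 0.0922 0.0
lean 11.34 lean az -0.224 y az 1.353 y elev 0.001 counter yaw -0.2187
```

jog_arm --steps '[{"tx": -0.3,"ty": 0,"tz": -0.6,"turn": 0,"claw": 1},{"tx": -0.3,"ty": 0,"tz": -0.6,"turn": 0,"claw": 1},{"tx": -0.3,"ty": 0,"tz": -0.6,"turn": 0,"claw": 1},{"tx": -0.3,"ty": 0,"tz": -0.6,"turn": 0,"claw": 1},{"tx": -0.3,"ty": 0,"tz": -0.6,"turn": 0,"claw": 1},{"tx": -0.3,"ty": 0,"tz": -0.6,"turn": 0,"claw": 1},{"tx": -0.3,"ty": 0,"tz": -0.6,"turn": 0,"claw": 1},{"tx": -0.3,"ty": 0,"tz": -0.6,"turn": 0,"claw": 1},{"tx": -0.3,"ty": 0,"tz": -0.6,"turn": 0,"claw": 1},{"tx": -0.3,"ty": 0,"tz": -0.6,"turn": 0,"claw": 1},{"tx": -0.3,"ty": 0,"tz": -0.6,"turn": 0,"claw": 1},{"tx": -0.3,"ty": 0,"tz": -0.6,"turn": 0,"claw": 1},{"tx": -0.3,"ty": 0,"tz": -0.6,"turn": 0,"claw": 1},{"tx": -0.3,"ty": 0,"tz": -0.6,"turn": 0,"claw": 1}]'

```text
clock: 6.1
position: [0.199, 0.2043, 0.8769]
tool_rot: [3.088, -0.333, 0.424]
force: [-0.0, 0.6, -0.5]
grip_width: 0.0919
finger_force: 0.0
```

```bash
python3 st.py
```

```text
6.1 q [ 0.558  0.082  0.184 -0.361  2.637  2.007] pos [0.199  0.2043 0.8769] ctr [-545.6  321.2] 876.9 F [-0.   0.6 -0.5] gw 0.0919 0.0
lean 15.53 lean az -0.133 y az 1.359 y elev -0.022 counter yaw -0.2187
```

```bash
cat > mv.py <<'E'
# print tool-axis shift for a world shift (dx dy dz)
import sys
from h import *
T=R.from_rotvec(robot.get_state()['tool_rot']).as_matrix()
for a in sys.argv[1:]: print(a,(T.T@np.array(eval(a))).round(4))
E
python3 mv.py "[.411,-.254,-.237]"
```

```text
[.411,-.254,-.237] [0.3764 0.167  0.3465]
```

jog_arm --steps '[{"tx": 0.376,"ty": 0.167,"tz": 0.346,"turn": 0,"claw": 1},{"tx": 0.376,"ty": 0.167,"tz": 0.346,"turn": 0,"claw": 1},{"tx": 0.376,"ty": 0.167,"tz": 0.346,"turn": 0,"claw": 1},{"tx": 0.376,"ty": 0.167,"tz": 0.346,"turn": 0,"claw": 1},{"tx": 0.376,"ty": 0.167,"tz": 0.346,"turn": 0,"claw": 1},{"tx": 0.376,"ty": 0.167,"tz": 0.346,"turn": 0,"claw": 1},{"tx": 0.376,"ty": 0.167,"tz": 0.346,"turn": 0,"claw": 1},{"tx": 0.376,"ty": 0.167,"tz": 0.346,"turn": 0,"claw": 1},{"tx": 0.376,"ty": 0.167,"tz": 0.346,"turn": 0,"claw": 1},{"tx": 0.376,"ty": 0.167,"tz": 0.346,"turn": 0,"claw": 1},{"tx": 0.376,"ty": 0.167,"tz": 0.346,"turn": 0,"claw": 1},{"tx": 0.376,"ty": 0.167,"tz": 0.346,"turn": 0,"claw": 1}]'

```text
clock: 7.3
position: [0.6131, -0.0531, 0.6316]
tool_rot: [3.092, -0.339, 0.403]
force: [0.9, -0.5, -1.3]
grip_width: 0.0919
finger_force: 0.0
```

```bash
python3 st.py; python3 mv.py "[.857,-.069,.5]"
```

```text
7.3 q [-0.305  0.172  0.811  0.047  1.905  1.506] pos [ 0.6131 -0.0531  0.6316] ctr [-85.6 159.7] 631.6 F [ 0.9 -0.5 -1.3] gw 0.0919 0.0
lean 14.77 lean az -0.129 y az 1.355 y elev -0.023 counter yaw -0.2187
[.857,-.069,.5] [ 0.9503 -0.1274 -0.2646]
```

jog_arm --steps '[{"tx": 0.95,"ty": -0.127,"tz": -0.265,"turn": 0,"claw": 1},{"tx": 0.95,"ty": -0.127,"tz": -0.265,"turn": 0,"claw": 1},{"tx": 0.95,"ty": -0.127,"tz": -0.265,"turn": 0,"claw": 1},{"tx": 0.95,"ty": -0.127,"tz": -0.265,"turn": 0,"claw": 1},{"tx": 0.95,"ty": -0.127,"tz": -0.265,"turn": 0,"claw": 1},{"tx": 0.95,"ty": -0.127,"tz": -0.265,"turn": 0,"claw": 1},{"tx": 0.95,"ty": -0.127,"tz": -0.265,"turn": 0,"claw": 1},{"tx": 0.95,"ty": -0.127,"tz": -0.265,"turn": 0,"claw": 1},{"tx": 0.95,"ty": -0.127,"tz": -0.265,"turn": 0,"claw": 1},{"tx": 0.95,"ty": -0.127,"tz": -0.265,"turn": 0,"claw": 1},{"tx": 0.95,"ty": -0.127,"tz": -0.265,"turn": 0,"claw": 1},{"tx": 0.95,"ty": -0.127,"tz": -0.265,"turn": 0,"claw": 1}]'

```text
clock: 8.5
position: [0.7538, -0.0623, 0.6255]
tool_rot: [3.08, -0.333, 0.484]
force: [0.1, 0.8, 0.2]
grip_width: 0.0923
finger_force: 0.0
```

```bash
python3 st.py; python3 mv.py "[.857,-.069,.5]"
```

```text
8.5 q [-0.258  0.654  0.183  0.043  1.996  1.553] pos [ 0.7538 -0.0623  0.6255] ctr [ 53.8 181.3] 625.5 F [0.1 0.8 0.2] gw 0.0923 0.0
lean 17.77 lean az -0.128 y az 1.359 y elev -0.027 counter yaw -0.2187
[.857,-.069,.5] [ 0.9631 -0.1257 -0.214 ]
```

```bash
python3 mv.py "[.805,-.294,.5]"
```

```text
[.805,-.294,.5] [ 0.9616  0.1051 -0.221 ]
```

jog_arm --steps '[{"tx": 0.96,"ty": 0.105,"tz": -0.22,"turn": 0,"claw": 1},{"tx": 0.96,"ty": 0.105,"tz": -0.22,"turn": 0,"claw": 1},{"tx": 0.96,"ty": 0.105,"tz": -0.22,"turn": 0,"claw": 1},{"tx": 0.96,"ty": 0.105,"tz": -0.22,"turn": 0,"claw": 1},{"tx": 0.96,"ty": 0.105,"tz": -0.22,"turn": 0,"claw": 1},{"tx": 0.96,"ty": 0.105,"tz": -0.22,"turn": 0,"claw": 1},{"tx": 0.96,"ty": 0.105,"tz": -0.22,"turn": 0,"claw": 1},{"tx": 0.96,"ty": 0.105,"tz": -0.22,"turn": 0,"claw": 1},{"tx": 0.96,"ty": 0.105,"tz": -0.22,"turn": 0,"claw": 1},{"tx": 0.96,"ty": 0.105,"tz": -0.22,"turn": 0,"claw": 1},{"tx": 0.96,"ty": 0.105,"tz": -0.22,"turn": 0,"claw": 1},{"tx": 0.96,"ty": 0.105,"tz": -0.22,"turn": 0,"claw": 1},{"tx": 0.96,"ty": 0.105,"tz": -0.22,"turn": 0,"claw": 1},{"tx": 0.96,"ty": 0.105,"tz": -0.22,"turn": 0,"claw": 1},{"tx": 0.96,"ty": 0.105,"tz": -0.22,"turn": 0,"claw": 1},{"tx": 0.96,"ty": 0.105,"tz": -0.22,"turn": 0,"claw": 1},{"tx": 0.96,"ty": 0.105,"tz": -0.22,"turn": 0,"claw": 1},{"tx": 0.96,"ty": 0.105,"tz": -0.22,"turn": 0,"claw": 1},{"tx": 0.96,"ty": 0.105,"tz": -0.22,"turn": 0,"claw": 1},{"tx": 0.96,"ty": 0.105,"tz": -0.22,"turn": 0,"claw": 1}]'

```text
clock: 10.5
position: [0.8067, -0.1668, 0.5628]
tool_rot: [3.066, -0.332, 0.544]
force: [-0.0, 0.2, 0.0]
grip_width: 0.0918
finger_force: 0.0
```

```bash
python3 st.py; python3 mv.py "[.805,-.294,.5]"
```

```text
10.5 q [-0.381  0.752  0.184  0.087  1.865  1.445] pos [ 0.8067 -0.1668  0.5628] ctr [128.1  90.7] 562.8 F [-0.   0.2  0. ] gw 0.0918 0.0
lean 20.01 lean az -0.136 y az 1.36 y elev -0.027 counter yaw -0.2187
[.805,-.294,.5] [ 0.9695  0.105  -0.1832]
```

jog_arm --steps '[{"tx": 0.3,"ty": 0.02,"tz": -0.01,"claw": 1},{"tx": 0.3,"ty": 0.02,"tz": -0.01,"claw": 1},{"tx": 0.3,"ty": 0.02,"tz": -0.01,"claw": 1},{"tx": 0.3,"ty": 0.02,"tz": -0.01,"claw": 1}]'

```text
invalid input at $.steps[0]: expected keys claw, tx, ty, tz, turn
```

jog_arm --steps '[{"tx": 0.3,"ty": 0.02,"tz": -0.01,"claw": 1},{"tx": 0.3,"ty": 0.02,"tz": -0.01,"claw": 1}]'

```text
invalid input at $.steps[0]: expected keys claw, tx, ty, tz, turn
```

```bash
python3 st.py
```

```text
10.5 q [-0.381  0.752  0.184  0.087  1.865  1.445] pos [ 0.8067 -0.1668  0.5628] ctr [128.1  90.7] 562.8 F [-0.   0.2  0. ] gw 0.0918 0.0
lean 20.01 lean az -0.136 y az 1.36 y elev -0.027 counter yaw -0.2187
```

jog_arm --steps '[{"tx": 0.3,"ty": 0.02,"tz": -0.01,"turn": 0,"claw": 1},{"tx": 0.3,"ty": 0.02,"tz": -0.01,"turn": 0,"claw": 1},{"tx": 0.3,"ty": 0.02,"tz": -0.01,"turn": 0,"claw": 1},{"tx": 0.3,"ty": 0.02,"tz": -0.01,"turn": 0,"claw": 1}]'

```text
clock: 10.9
position: [0.8366, -0.1843, 0.537]
tool_rot: [3.051, -0.332, 0.602]
force: [-0.9, 0.6, -0.6]
grip_width: 0.0921
finger_force: 0.0
```

jog_arm --steps '[{"tx": 0.3,"ty": 0.02,"tz": -0.01,"turn": 0,"claw": 1},{"tx": 0.3,"ty": 0.02,"tz": -0.01,"turn": 0,"claw": 1}]'

```text
clock: 11.1
position: [0.8542, -0.1939, 0.5309]
tool_rot: [3.034, -0.331, 0.665]
force: [-1.2, 0.3, 0.2]
grip_width: 0.0918
finger_force: 0.0
```

```bash
python3 st.py
```

```text
11.1 q [-0.396  0.808  0.184  0.102  1.731  1.43 ] pos [ 0.8542 -0.1939  0.5309] ctr [180.3  74.6] 530.9000000000001 F [-1.2  0.3  0.2] gw 0.0918 0.0
lean 24.59 lean az -0.152 y az 1.359 y elev -0.027 counter yaw -0.2187
```

jog_arm --steps '[{"tx": 0.3,"ty": 0.05,"tz": -0.1,"turn": 0,"claw": 1},{"tx": 0.3,"ty": 0.05,"tz": -0.1,"turn": 0,"claw": 1}]'

```text
clock: 11.3
position: [0.8531, -0.2083, 0.5488]
tool_rot: [3.015, -0.33, 0.724]
force: [-0.7, 0.8, 1.0]
grip_width: 0.0918
finger_force: 0.0
```

jog_arm --steps '[{"tx": 0.3,"ty": 0.05,"tz": -0.1,"turn": 0,"claw": 1},{"tx": 0.3,"ty": 0.05,"tz": -0.1,"turn": 0,"claw": 1}]'

```text
clock: 11.5
position: [0.8507, -0.2211, 0.5692]
tool_rot: [2.993, -0.329, 0.786]
force: [-0.5, -0.3, 0.0]
grip_width: 0.0921
finger_force: 0.0
```

jog_arm --steps '[{"tx": 0.3,"ty": 0.05,"tz": -0.1,"turn": 0,"claw": 1},{"tx": 0.3,"ty": 0.05,"tz": -0.1,"turn": 0,"claw": 1}]'

```text
clock: 11.7
position: [0.8477, -0.2323, 0.5886]
tool_rot: [2.972, -0.328, 0.842]
force: [0.1, -1.2, 1.2]
grip_width: 0.0919
finger_force: 0.0
```

```bash
python3 st.py
```

```text
11.7 q [-0.455  0.753  0.183  0.146  1.671  1.39 ] pos [ 0.8477 -0.2323  0.5886] ctr [182.3  35.6] 588.6 F [ 0.1 -1.2  1.2] gw 0.0919 0.0
lean 31.53 lean az -0.175 y az 1.357 y elev -0.023 counter yaw -0.2187
```

jog_arm --steps '[{"tx": 0.3,"ty": 0.1,"tz": -0.1,"turn": 0,"claw": 1},{"tx": 0.3,"ty": 0.1,"tz": -0.1,"turn": 0,"claw": 1}]'

```text
clock: 11.9
position: [0.8399, -0.2556, 0.6078]
tool_rot: [2.949, -0.328, 0.896]
force: [0.5, -0.5, 0.6]
grip_width: 0.0923
finger_force: 0.0
```

jog_arm --steps '[{"tx": 0.3,"ty": 0.1,"tz": -0.1,"turn": 0,"claw": 1},{"tx": 0.3,"ty": 0.1,"tz": -0.1,"turn": 0,"claw": 1}]'

```text
clock: 12.1
position: [0.8309, -0.2765, 0.6284]
tool_rot: [2.924, -0.328, 0.949]
force: [-0.3, -0.4, 0.2]
grip_width: 0.0922
finger_force: 0.0
```

```bash
python3 st.py
```

```text
12.1 q [-0.527  0.714  0.184  0.194  1.643  1.342] pos [ 0.8309 -0.2765  0.6284] ctr [175.5 -11.2] 628.4 F [-0.3 -0.4  0.2] gw 0.0922 0.0
lean 35.86 lean az -0.192 y az 1.353 y elev -0.018 counter yaw -0.2187
```

```bash
python3 - <<'E'
from h import *
import pickle
C,im=pickle.load(open('w1.pkl','rb'))
w=lambda P:(((P[:2]-P0[:2])@np.array([[np.cos(P0[2]),-np.sin(P0[2])],[np.sin(P0[2]),np.cos(P0[2])]]))*1e3).round(0)
for n,a,b,zs in [('knob R',189,178,[50,70,90]),('base edge',212,120,[0,30,60]),('base edge low',207,205,[0,30,60]),('blue R edge',195,60,[40,60]),('stage R',155,90,[110,140,170]),('panel',133,180,[90,150])]:
    for z in zs: print(n,z,w(ray(C,a*.64,b*.64,z/1e3)))
s=robot.get_state();T=R.from_rotvec(s['tool_rot']).as_matrix()
g=c2w([-70,59,34])[0]; tcp=g+.002*T[:,2]
for d in(.15,.1,.05,0): print(d,(tcp-d*T[:,2]).round(4),(T.T@(tcp-d*T[:,2]-s['position'])).round(4))
E
```

```text
knob R 50 [-151.  133.]
knob R 70 [-151.  125.]
knob R 90 [-150.  118.]
base edge 0 [-91. 122.]
base edge 30 [-93. 112.]
base edge 60 [-96. 103.]
base edge low 0 [-182.  133.]
base edge low 30 [-179.  123.]
base edge low 60 [-177.  113.]
blue R edge 40 [-39. 123.]
blue R edge 60 [-42. 116.]
stage R 110 [-76. 135.]
stage R 140 [-80. 123.]
stage R 170 [-83. 110.]
panel 90 [-153.  171.]
panel 150 [-151.  143.]
0.15 [ 0.5213 -0.1382  0.1539] [-0.5477 -0.0596  0.191 ]
0.1 [ 0.5501 -0.1438  0.1134] [-0.5477 -0.0596  0.241 ]
0.05 [ 0.5788 -0.1494  0.0729] [-0.5477 -0.0596  0.291 ]
0 [ 0.6076 -0.155   0.0324] [-0.5477 -0.0596  0.341 ]
```

```bash
cat > go.py <<'E'
# tool shifts to reach counter-frame grasp point targets (mm) "x,y,z" or world TCP "w:x,y,z"
import sys
from h import *
s=robot.get_state();T=R.from_rotvec(s['tool_rot']).as_matrix()
for a in sys.argv[1:]:
    if a[0]=='w': t=np.array(eval('['+a[2:]+']'))
    else: t=c2w(eval('['+a+']'))[0]+.002*T[:,2]
    print(a,'shift',(T.T@(t-s['position'])).round(4),'w',t.round(3))
E
python3 go.py w:.42,-.20,.60 w:.464,-.127,.235 -70,59,34
python3 mv.py "[.976,-.217,0]" "[.217,.976,0]" "[0,0,1]"
```

```text
w:.42,-.20,.60 shift [-0.355   0.0144 -0.2219] w [ 0.42 -0.2   0.6 ]
w:.464,-.127,.235 shift [-0.5476 -0.0597  0.0911] w [ 0.464 -0.127  0.235]
-70,59,34 shift [-0.5477 -0.0596  0.341 ] w [ 0.608 -0.155  0.032]
[.976,-.217,0] [0.8104 0.0013 0.5855]
[.217,.976,0] [-0.0096 -0.9997  0.0155]
[0,0,1] [ 0.5856 -0.0182 -0.8104]
```

jog_arm --steps '[{"tx": -0.355,"ty": 0.014,"tz": -0.222,"turn": 0,"claw": 0.6},{"tx": -0.355,"ty": 0.014,"tz": -0.222,"turn": 0,"claw": 0.6},{"tx": -0.355,"ty": 0.014,"tz": -0.222,"turn": 0,"claw": 0.6},{"tx": -0.355,"ty": 0.014,"tz": -0.222,"turn": 0,"claw": 0.6},{"tx": -0.355,"ty": 0.014,"tz": -0.222,"turn": 0,"claw": 0.6},{"tx": -0.355,"ty": 0.014,"tz": -0.222,"turn": 0,"claw": 0.6},{"tx": -0.355,"ty": 0.014,"tz": -0.222,"turn": 0,"claw": 0.6},{"tx": -0.355,"ty": 0.014,"tz": -0.222,"turn": 0,"claw": 0.6},{"tx": -0.355,"ty": 0.014,"tz": -0.222,"turn": 0,"claw": 0.6},{"tx": -0.548,"ty": -0.06,"tz": 0.091,"turn": 0,"claw": 0.6},{"tx": -0.548,"ty": -0.06,"tz": 0.091,"turn": 0,"claw": 0.6},{"tx": -0.548,"ty": -0.06,"tz": 0.091,"turn": 0,"claw": 0.6},{"tx": -0.548,"ty": -0.06,"tz": 0.091,"turn": 0,"claw": 0.6},{"tx": -0.548,"ty": -0.06,"tz": 0.091,"turn": 0,"claw": 0.6},{"tx": -0.548,"ty": -0.06,"tz": 0.091,"turn": 0,"claw": 0.6},{"tx": -0.548,"ty": -0.06,"tz": 0.091,"turn": 0,"claw": 0.6},{"tx": -0.548,"ty": -0.06,"tz": 0.091,"turn": 0,"claw": 0.6},{"tx": -0.548,"ty": -0.06,"tz": 0.091,"turn": 0,"claw": 0.6},{"tx": -0.548,"ty": -0.06,"tz": 0.091,"turn": 0,"claw": 0.6}]'

```text
clock: 14.0
position: [0.4637, -0.1257, 0.2359]
tool_rot: [2.925, -0.327, 0.948]
force: [0.9, -0.4, 1.0]
grip_width: 0.055
finger_force: 0.0
```

```bash
python3 st.py; python3 look.py wrist w2; python3 go.py -70,59,34
```

```text
14.0 q [-0.715 -0.633  2.356  0.384  0.897  0.917] pos [ 0.4637 -0.1257  0.2359] ctr [-215.6   56.4] 235.9 F [ 0.9 -0.4  1. ] gw 0.055 0.0
lean 35.83 lean az -0.192 y az 1.354 y elev -0.018 counter yaw -0.2187
14.0 [-0.715 -0.633  2.356  0.384  0.897  0.917] [ 0.4637 -0.1257  0.2359]
[[ 0.7896 -0.2152  0.5747]
 [-0.1848 -0.9764 -0.1117]
 [ 0.5852 -0.018  -0.8107]]
-70,59,34 shift [-0.0018  0.0006  0.2517] w [ 0.608 -0.155  0.032]
```

View pics/w2.png

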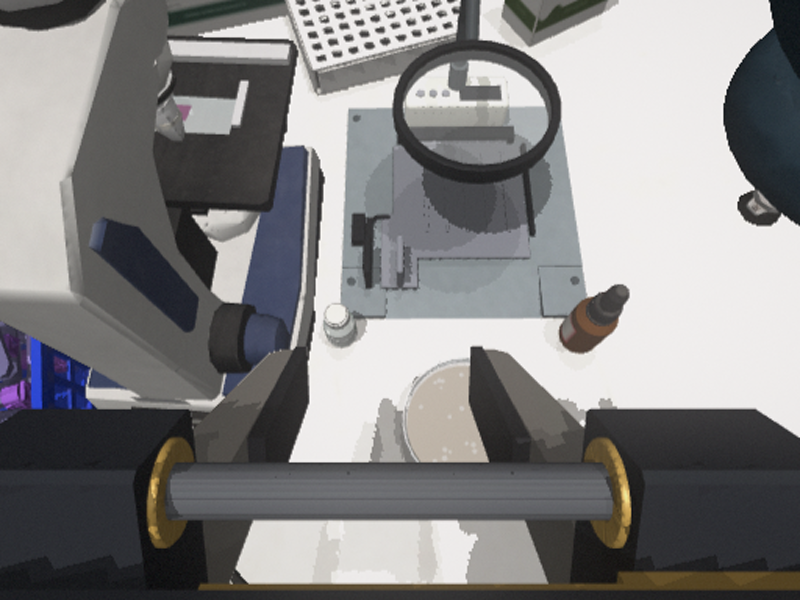

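The wrist view shows the fingers straddling the approach to the grips, with the tab at (368,255) and fin at (400,262). The microscope's knob ends at (290,340), its stage corner is at (270,208), and the base edge runs along col ≈310.

```bash
python3 - <<'E'
from h import *
import pickle
C1=pickle.load(open('w1.pkl','rb'))[0];C2=pickle.load(open('w2.pkl','rb'))[0];S=cam('side')
from scipy.optimize import least_squares
w=lambda P:np.r_[((P[:2]-P0[:2])@np.array([[np.cos(P0[2]),-np.sin(P0[2])],[np.sin(P0[2]),np.cos(P0[2])]])),P[2]]*1e3
def tri(n,obs):
    r=least_squares(lambda p:np.r_[tuple((proj(C,p)-np.array(u)*.64).ravel() for C,u in obs)],[.6,-.1,.1])
    print(n,w(r.x).round(0),np.abs(r.fun).max().round(1))
tri('knob end',[(C1,(189,178)),(C2,(288,340))])
tri('knob end3',[(C1,(189,178)),(C2,(288,340)),(S,((215+240/4)/.64,(160+178/3.75)/.64))])
tri('stage corner',[(C1,(153,105)),(C2,(270,208)),(S,((215+310/4)/.64,(160+115/3.75)/.64))])
tri('dropper top',[(C1,(407,152)),(C2,(617,295))])
tri('blue/base top edge corner low',[(C1,(206,15)),(C2,(305,150))])
# predicted pixels check of counter in w2
P=c2w(np.array([[-105,98,0],[-105,-98,0],[-43,79.75,17],[-43,90.25,17],[-82,78,39],[-82,53,39],[-82,48,39],[-56,-56,11]]))
print((proj(C2,P)/.64).round(0))
E
```

```text
knob end [-150.  121.   83.] 0.4
knob end3 [-152.  118.   97.] 3.6
stage corner [-93. 124. 146.] 2.2
dropper top [-122.  -86.   86.] 0.1
blue/base top edge corner low [ -4. 112.  75.] 9.6
[[341. 318.]
 [587. 317.]
 [364. 239.]
 [351. 239.]
 [364. 271.]
 [397. 271.]
 [404. 271.]
 [531. 256.]]
```

```bash
python3 go.py -58,61.5,40
```

```text
-58,61.5,40 shift [ 0.0114 -0.002   0.2539] w [ 0.62  -0.155  0.038]
```

jog_arm --steps '[{"tx": 0.0114,"ty": -0.002,"tz": 0.05,"turn": 0,"claw": 0.424},{"tx": 0.0114,"ty": -0.002,"tz": 0.1,"turn": 0,"claw": 0.424},{"tx": 0.0114,"ty": -0.002,"tz": 0.13,"turn": 0,"claw": 0.424},{"tx": 0.0114,"ty": -0.002,"tz": 0.15,"turn": 0,"claw": 0.424},{"tx": 0.0114,"ty": -0.002,"tz": 0.17,"turn": 0,"claw": 0.424},{"tx": 0.0114,"ty": -0.002,"tz": 0.19,"turn": 0,"claw": 0.424},{"tx": 0.0114,"ty": -0.002,"tz": 0.195,"turn": 0,"claw": 0.424},{"tx": 0.0114,"ty": -0.002,"tz": 0.195,"turn": 0,"claw": 0.424}]'

```text
clock: 14.85
position: [0.5858, -0.148, 0.0843]
tool_rot: [2.925, -0.327, 0.949]
force: [0.3, -0.1, -0.2]
grip_width: 0.0387
finger_force: 0.0
```

```bash
python3 st.py; python3 look.py wrist w3; python3 - <<'E'
from h import *
import pickle
C,im=pickle.load(open('w3.pkl','rb'))
x0,y0=130,60
k=cv2.resize(im[y0:y0+190,x0:x0+250,::-1],None,fx=3.15,fy=3.15,interpolation=cv2.INTER_CUBIC)
for p in c2w(np.array([[-82,78,39],[-50,78,39],[-82,73,39],[-82,53,39],[-82,48,39],[-50,48,39],[-43,79.75,17],[-43,90.25,17]])):
    u=(proj(C,p)[0]-[x0,y0])*3.15; cv2.drawMarker(k,tuple(int(i) for i in u),(0,0,255),cv2.MARKER_CROSS,9,1)
cv2.imwrite('pics/w3c.png',k)
E
```

```text
14.85 q [-0.556  0.062  2.157  0.584  0.388  0.753] pos [ 0.5858 -0.148   0.0843] ctr [-91.6  61.1] 84.3 F [ 0.3 -0.1 -0.2] gw 0.0387 0.0
lean 35.84 lean az -0.192 y az 1.354 y elev -0.018 counter yaw -0.2187
14.85 [-0.556  0.062  2.157  0.584  0.388  0.753] [ 0.5858 -0.148   0.0843]
[[ 0.7894 -0.2153  0.5749]
 [-0.185  -0.9764 -0.1116]
 [ 0.5853 -0.0183 -0.8106]]
```

View pics/w3c.png

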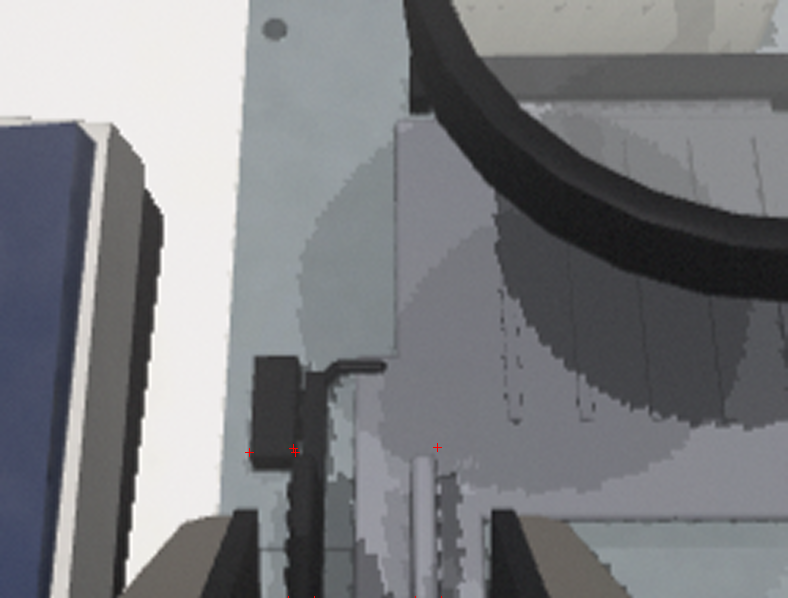

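The wrist crop shows the fingers straddling the paddle (cols 290–320) and fin (412–437), with the predicted crosses matching to about 1 mm. I'll go in and close.

```bash
python3 go.py -58,61.5,40 -58,59,40
```

```text
-58,61.5,40 shift [0.0012 0.0006 0.058 ] w [ 0.62  -0.155  0.038]
-58,59,40 shift [0.0012 0.0031 0.0579] w [ 0.619 -0.158  0.038]
```

jog_arm --steps '[{"tx": 0,"ty": 0,"tz": 0.02,"turn": 0,"claw": 0.424},{"tx": 0,"ty": 0,"tz": 0.04,"turn": 0,"claw": 0.424},{"tx": 0,"ty": 0,"tz": 0.055,"turn": 0,"claw": 0.424},{"tx": 0,"ty": 0,"tz": 0.058,"turn": 0,"claw": 0.424},{"tx": 0,"ty": 0,"tz": 0.058,"turn": 0,"claw": 0.424}]'

```text
clock: 15.4
position: [0.6206, -0.1569, 0.04]
tool_rot: [2.918, -0.329, 0.956]
force: [1.9, -6.2, 2.9]
grip_width: 0.039
finger_force: 0.0
```

```bash
python3 st.py; python3 go.py -58,59,40
```

```text
15.4 q [-0.53   0.246  2.066  0.722  0.295  0.625] pos [ 0.6206 -0.1569  0.04  ] ctr [-55.7  60. ] 40.0 F [ 1.9 -6.2  2.9] gw 0.039 0.0
lean 36.18 lean az -0.199 y az 1.351 y elev -0.015 counter yaw -0.2187
-58,59,40 shift [-0.0018  0.001   0.0006] w [ 0.619 -0.158  0.038]
```

jog_arm --steps '[{"tx": 0,"ty": 0.001,"tz": 0,"turn": 0,"claw": 0.33},{"tx": 0,"ty": 0.0025,"tz": 0,"turn": 0,"claw": 0.2},{"tx": 0,"ty": 0.0025,"tz": 0,"turn": 0,"claw": 0.1},{"tx": 0,"ty": 0.0025,"tz": 0,"turn": 0,"claw": 0.1},{"tx": 0,"ty": 0.0025,"tz": 0,"turn": 0,"claw": 0.1}]'

```text
clock: 15.9
position: [0.6201, -0.157, 0.0399]
tool_rot: [2.922, -0.329, 0.956]
force: [3.0, 1.0, 7.6]
grip_width: 0.0206
finger_force: 29.9
```

```bash
python3 st.py; python3 mv.py "[-.976,.217,0]" "[0,0,1]" "[-.217,-.976,0]"
```

```text
15.9 q [-0.533  0.246  2.067  0.73   0.3    0.616] pos [ 0.6201 -0.157   0.0399] ctr [-56.2  59.9] 39.9 F [3.  1.  7.6] gw 0.0206 29.9
lean 36.13 lean az -0.192 y az 1.353 y elev -0.019 counter yaw -0.2187
[-.976,.217,0] [-8.077e-01 -7.000e-04 -5.893e-01]
[0,0,1] [ 0.5893 -0.0188 -0.8077]
[-.217,-.976,0] [ 0.0105  0.9997 -0.0156]
```

jog_arm --steps '[{"tx": -0.004,"ty": 0.0025,"tz": -0.003,"turn": 0,"claw": 0.1},{"tx": -0.008,"ty": 0.0025,"tz": -0.006,"turn": 0,"claw": 0.1},{"tx": -0.0115,"ty": 0.0025,"tz": -0.0085,"turn": 0,"claw": 0.1},{"tx": -0.0115,"ty": 0.0025,"tz": -0.0085,"turn": 0,"claw": 0.1}]'

```text
clock: 16.3
position: [0.6052, -0.157, 0.0398]
tool_rot: [2.92, -0.324, 0.955]
force: [-2.0, -2.4, 8.9]
grip_width: 0.0213
finger_force: 30.2
```

```bash
python3 st.py
```

```text
16.3 q [-0.55   0.214  2.106  0.762  0.302  0.567] pos [ 0.6052 -0.157   0.0398] ctr [-70.8  56.6] 39.800000000000004 F [-2.  -2.4  8.9] gw 0.0213 30.2
lean 36.11 lean az -0.195 y az 1.355 y elev -0.016 counter yaw -0.2187
```

jog_arm --steps '[{"tx": 0.003,"ty": 0,"tz": -0.004,"turn": 0,"claw": 0.1},{"tx": 0.009,"ty": 0,"tz": -0.012,"turn": 0,"claw": 0.1},{"tx": 0.0177,"ty": 0,"tz": -0.0242,"turn": 0,"claw": 0.1},{"tx": 0.0265,"ty": 0,"tz": -0.0363,"turn": 0,"claw": 0.1},{"tx": 0.0105,"ty": 0,"tz": -0.048,"turn": 0,"claw": 0.1},{"tx": -0.0137,"ty": 0,"tz": -0.0655,"turn": 0,"claw": 0.1},{"tx": -0.038,"ty": 0,"tz": -0.083,"turn": 0,"claw": 0.1},{"tx": -0.0624,"ty": 0,"tz": -0.101,"turn": 0,"claw": 0.1},{"tx": -0.0866,"ty": 0,"tz": -0.1186,"turn": 0,"claw": 0.1},{"tx": -0.0947,"ty": 0,"tz": -0.1247,"turn": 0,"claw": 0.1},{"tx": -0.0947,"ty": 0,"tz": -0.1247,"turn": 0,"claw": 0.1}]'

```text
clock: 17.4
position: [0.4549, -0.1228, 0.081]
tool_rot: [2.927, -0.328, 0.945]
force: [-0.3, -0.6, -0.7]
grip_width: 0.0206
finger_force: 29.9
```

```bash
python3 st.py;python3 look.py side s4; python3 - <<'E'
import cv2
im=cv2.imread('pics/s4.png'); cv2.imwrite('pics/s4c.png',im[250:560,250:700])
E
python3 mv.py "[-.217*.182,-.976*.182,0]" "[0,0,-.05]"
```

```text
17.4 q [-0.728 -0.356  2.522  0.652  0.515  0.566] pos [ 0.4549 -0.1228  0.081 ] ctr [-224.9   57.3] 81.0 F [-0.3 -0.6 -0.7] gw 0.0206 29.9
lean 35.68 lean az -0.19 y az 1.354 y elev -0.019 counter yaw -0.2187
17.4 [-0.728 -0.356  2.522  0.652  0.515  0.566] [ 0.4549 -0.1228  0.081 ]
[[ 0.791  -0.2153  0.5727]
 [-0.186  -0.9764 -0.1102]
 [ 0.5829 -0.0193 -0.8123]]
[-.217*.182,-.976*.182,0] [ 0.0017  0.1819 -0.0029]
[0,0,-.05] [-0.0292  0.0009  0.0406]
```

View pics/s4c.png

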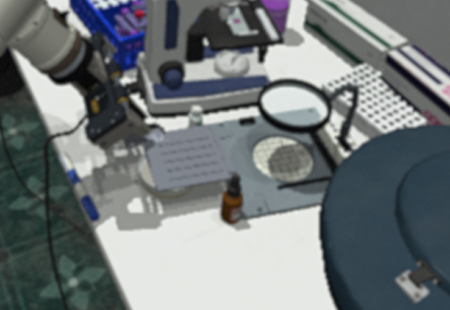

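jog_arm --steps '[{"tx": 0.0195,"ty": -0.0006,"tz": -0.0264,"turn": 0,"claw": 0.1},{"tx": 0.0379,"ty": -0.0012,"tz": -0.0528,"turn": 0,"claw": 0.1},{"tx": 0.0385,"ty": 0.045,"tz": -0.0535,"turn": 0,"claw": 0.1},{"tx": 0.0391,"ty": 0.09,"tz": -0.0545,"turn": 0,"claw": 0.1},{"tx": 0.0396,"ty": 0.135,"tz": -0.0555,"turn": 0,"claw": 0.1},{"tx": 0.0396,"ty": 0.1807,"tz": -0.0557,"turn": 0,"claw": 0.1},{"tx": 0.0396,"ty": 0.1807,"tz": -0.0557,"turn": 0,"claw": 0.1},{"tx": 0.016,"ty": 0.1814,"tz": -0.023,"turn": 0,"claw": 0.1},{"tx": -0.0076,"ty": 0.1822,"tz": 0.0098,"turn": 0,"claw": 0.1},{"tx": -0.0205,"ty": 0.1826,"tz": 0.0275,"turn": 0,"claw": 0.1},{"tx": -0.0205,"ty": 0.1826,"tz": 0.0275,"turn": 0,"claw": 0.1}]'

```text
clock: 18.55
position: [0.4161, -0.298, 0.0405]
tool_rot: [2.935, -0.33, 0.942]
force: [0.5, 1.2, -0.7]
grip_width: 0.0211
finger_force: 29.9
```

```bash
python3 st.py; python3 mv.py "[0,0,-.01]"
```

```text
18.55 q [-1.173 -0.003  2.341  0.925  0.654 -0.092] pos [ 0.4161 -0.298   0.0405] ctr [-224.7 -122.1] 40.5 F [ 0.5  1.2 -0.7] gw 0.0211 29.9
lean 35.46 lean az -0.18 y az 1.355 y elev -0.025 counter yaw -0.2187
[0,0,-.01] [-0.0058  0.0003  0.0081]
```

Lower until it touches.

jog_arm --steps '[{"tx": -0.0023,"ty": 0.0001,"tz": 0.0032,"turn": 0,"claw": 0.1},{"tx": -0.0041,"ty": 0.0002,"tz": 0.0057,"turn": 0,"claw": 0.1},{"tx": -0.0044,"ty": 0.0002,"tz": 0.0061,"turn": 0,"claw": 0.1},{"tx": -0.0044,"ty": 0.0002,"tz": 0.0061,"turn": 0,"claw": 0.1}]'

```text
clock: 18.95
position: [0.4172, -0.3021, 0.0376]
tool_rot: [2.925, -0.326, 0.947]
force: [-0.1, -0.2, -1.0]
grip_width: 0.0207
finger_force: 29.9
```

```bash
python3 st.py
```

```text
18.95 q [-1.175  0.012  2.338  0.949  0.642 -0.123] pos [ 0.4172 -0.3021  0.0376] ctr [-222.8 -125.8] 37.6 F [-0.1 -0.2 -1. ] gw 0.0207 29.9
lean 35.8 lean az -0.193 y az 1.354 y elev -0.017 counter yaw -0.2187
```

jog_arm --steps '[{"tx": -0.0012,"ty": 0,"tz": 0.0016,"turn": 0,"claw": 0.1},{"tx": -0.0023,"ty": 0,"tz": 0.0032,"turn": 0,"claw": 0.1},{"tx": -0.0029,"ty": 0,"tz": 0.004,"turn": 0,"claw": 0.1},{"tx": -0.0029,"ty": 0,"tz": 0.004,"turn": 0,"claw": 0.1}]'

```text
clock: 19.35
position: [0.4176, -0.3021, 0.0329]
tool_rot: [2.925, -0.326, 0.95]
force: [-2.3, 2.9, 8.3]
grip_width: 0.0209
finger_force: 30.0
```

```bash
python3 st.py
```

```text
19.35 q [-1.175  0.028  2.336  0.967  0.635 -0.143] pos [ 0.4176 -0.3021  0.0329] ctr [-222.4 -125.7] 32.9 F [-2.3  2.9  8.3] gw 0.0209 30.0
lean 35.88 lean az -0.191 y az 1.354 y elev -0.018 counter yaw -0.2187
```

jog_arm --steps '[{"tx": 0,"ty": 0,"tz": 0,"turn": 0,"claw": 0.35},{"tx": 0,"ty": 0,"tz": 0,"turn": 0,"claw": 0.5},{"tx": 0,"ty": 0,"tz": 0,"turn": 0,"claw": 0.5},{"tx": 0.0088,"ty": 0,"tz": -0.0122,"turn": 0,"claw": 0.5},{"tx": 0.0234,"ty": -0.0007,"tz": -0.0324,"turn": 0,"claw": 0.5},{"tx": 0.0527,"ty": -0.0016,"tz": -0.0729,"turn": 0,"claw": 0.435},{"tx": 0.0527,"ty": -0.0016,"tz": -0.0729,"turn": 0,"claw": 0.435},{"tx": 0.0527,"ty": -0.0016,"tz": -0.0729,"turn": 0,"claw": 0.435}]'

```text
clock: 20.15
position: [0.4174, -0.3025, 0.1231]
tool_rot: [2.922, -0.325, 0.948]
force: [-0.4, 0.1, -0.4]
grip_width: 0.0399
finger_force: 0.0
```

```bash
python3 st.py; python3 go.py -253,1,125 -253,1,60 -253,1,32; python3 look.py side s5; python3 - <<'E'
import cv2
im=cv2.imread('pics/s5.png'); cv2.imwrite('pics/s5c.png',cv2.resize(im[320:560,260:620],None,fx=2,fy=2))
E
```

```text
20.15 q [-1.174 -0.216  2.319  0.74   0.806  0.155] pos [ 0.4174 -0.3025  0.1231] ctr [-222.5 -126.2] 123.1 F [-0.4  0.1 -0.4] gw 0.0399 0.0
lean 35.86 lean az -0.196 y az 1.354 y elev -0.015 counter yaw -0.2187
-253,1,125 shift [-0.0245 -0.1273 -0.0156] w [ 0.416 -0.172  0.123]
-253,1,60 shift [-0.0626 -0.1263  0.037 ] w [ 0.416 -0.172  0.058]
-253,1,32 shift [-0.079  -0.1259  0.0597] w [ 0.416 -0.172  0.03 ]
20.15 [-1.174 -0.216  2.319  0.74   0.806  0.155] [ 0.4174 -0.3025  0.1231]
[[ 0.7897 -0.2148  0.5747]
 [-0.1828 -0.9765 -0.1138]
 [ 0.5856 -0.0152 -0.8104]]
```

View pics/s5c.png

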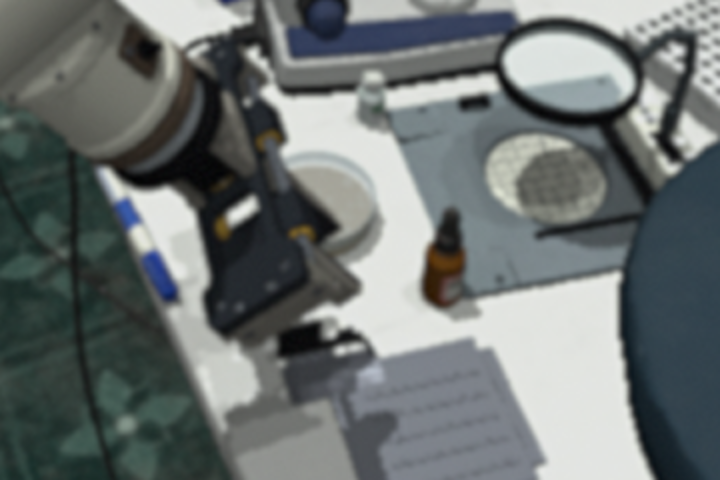

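The cover lies flat at (430,420), clear of the counter, and the well is open at (545,180). Now to the dish.

jog_arm --steps '[{"tx": -0.0245,"ty": -0.045,"tz": -0.0156,"turn": 0,"claw": 0.435},{"tx": -0.0245,"ty": -0.09,"tz": -0.0156,"turn": 0,"claw": 0.435},{"tx": -0.0245,"ty": -0.1273,"tz": -0.0156,"turn": 0,"claw": 0.435},{"tx": -0.0245,"ty": -0.1273,"tz": -0.0156,"turn": 0,"claw": 0.435},{"tx": -0.0626,"ty": -0.1263,"tz": 0.037,"turn": 0,"claw": 0.435},{"tx": -0.0626,"ty": -0.1263,"tz": 0.037,"turn": 0,"claw": 0.435},{"tx": -0.0626,"ty": -0.1263,"tz": 0.037,"turn": 0,"claw": 0.435}]'

```text
clock: 20.9
position: [0.4137, -0.1684, 0.0531]
tool_rot: [2.935, -0.332, 0.939]
force: [-0.3, 0.2, -0.1]
grip_width: 0.0398
finger_force: 0.0
```

```bash
python3 st.py; python3 go.py -253,1,32;  python3 look.py wrist w6; python3 - <<'E'
import cv2
im=cv2.imread('pics/w6.png'); cv2.imwrite('pics/w6c.png',im[:460,150:750])
E
```

```text
20.9 q [-0.966 -0.34   2.58   0.815  0.596  0.212] pos [ 0.4137 -0.1684  0.0531] ctr [-255.2    3.9] 53.1 F [-0.3  0.2 -0.1] gw 0.0398 0.0
lean 35.34 lean az -0.182 y az 1.353 y elev -0.025 counter yaw -0.2187
-253,1,32 shift [-0.0104  0.0034  0.0205] w [ 0.416 -0.172  0.03 ]
20.9 [-0.966 -0.34   2.58   0.815  0.596  0.212] [ 0.4137 -0.1684  0.0531]
[[ 0.7937 -0.2158  0.5688]
 [-0.1902 -0.9761 -0.1049]
 [ 0.5779 -0.0249 -0.8157]]
```

View pics/w6c.png

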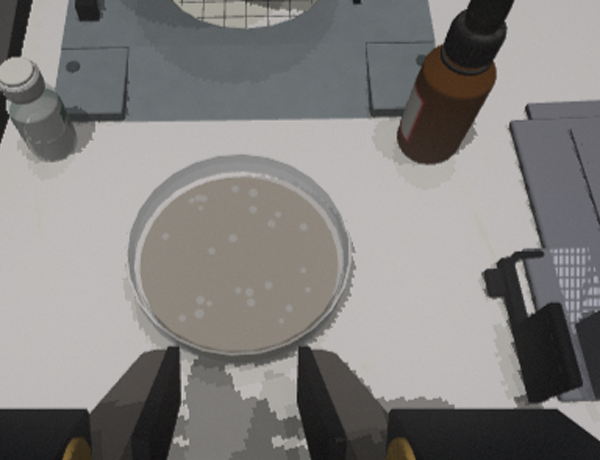

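Dish centred at crop (239,258) between the fingertips (inner faces at cols 180 and 298), well clear in front; cover and tab at right.

```bash
python3 - <<'E'
from h import *
import pickle
C,im=pickle.load(open('w6.pkl','rb'))
w=lambda P:(((P[:2]-P0[:2])@np.array([[np.cos(P0[2]),-np.sin(P0[2])],[np.sin(P0[2]),np.cos(P0[2])]]))*1e3).round(1)
a=w(ray(C,278*.64,262*.64,.026));b=w(ray(C,500*.64,258*.64,.026));print(a,b,(a+b)/2)
print('front/back',w(ray(C,389*.64,154*.64,.026)),w(ray(C,389*.64,355*.64,.003)))
# well centre check / ramp sides at foot
print(w(ray(C,277*.64,119*.64,0)),w(ray(C,516*.64,114*.64,0)))
E
python3 st.py; python3 go.py -253,1,32 -253,2,32
```

```text
[-197.5   48.1] [-196.7  -40.2] [-197.1     3.95]
front/back [-146.3    3.8] [-229.7    4.3]
[-104.4   61.5] [-103.7  -59.7]
20.95 q [-0.966 -0.343  2.578  0.813  0.597  0.214] pos [ 0.4147 -0.1698  0.0552] ctr [-254.     2.8] 55.199999999999996 F [-0.5 -0.   0.4] gw 0.0399 0.0
lean 35.5 lean az -0.186 y az 1.353 y elev -0.023 counter yaw -0.2187
-253,1,32 shift [-0.0126  0.0023  0.0214] w [ 0.416 -0.172  0.03 ]
-253,2,32 shift [-0.0127  0.0013  0.0214] w [ 0.417 -0.171  0.03 ]
```

jog_arm --steps '[{"tx": -0.008,"ty": -0.001,"tz": 0.0114,"turn": 0,"claw": 0.435},{"tx": -0.0164,"ty": -0.001,"tz": 0.0227,"turn": 0,"claw": 0.435},{"tx": -0.0164,"ty": -0.001,"tz": 0.0227,"turn": 0,"claw": 0.435},{"tx": -0.0164,"ty": -0.001,"tz": 0.0227,"turn": 0,"claw": 0.435}]'

```text
clock: 21.35
position: [0.4165, -0.1699, 0.0302]
tool_rot: [2.926, -0.328, 0.947]
force: [-0.1, 0.1, 0.4]
grip_width: 0.0396
finger_force: 0.0
```

```bash
python3 st.py; python3 go.py -253,2,32 -200,1,32 -120,0,32 -58,0,32
```

```text
21.35 q [-0.961 -0.235  2.575  0.95   0.523  0.056] pos [ 0.4165 -0.1699  0.0302] ctr [-252.2    3. ] 30.200000000000003 F [-0.1  0.1  0.4] gw 0.0396 0.0
lean 35.77 lean az -0.192 y az 1.354 y elev -0.018 counter yaw -0.2187
-253,2,32 shift [0.0004 0.001  0.    ] w [ 0.417 -0.171  0.03 ]
-200,1,32 shift [0.0434 0.0021 0.031 ] w [ 0.468 -0.183  0.03 ]
-120,0,32 shift [0.1083 0.0032 0.0777] w [ 0.546 -0.202  0.03 ]
-58,0,32 shift [0.1587 0.0033 0.1139] w [ 0.607 -0.215  0.03 ]
```

jog_arm --steps '[{"tx": 0.0098,"ty": 0.0,"tz": 0.0071,"turn": 0,"claw": 0.435},{"tx": 0.0197,"ty": 0.0005,"tz": 0.0141,"turn": 0,"claw": 0.435},{"tx": 0.0295,"ty": 0.001,"tz": 0.0212,"turn": 0,"claw": 0.435},{"tx": 0.0394,"ty": 0.0015,"tz": 0.0283,"turn": 0,"claw": 0.435},{"tx": 0.0492,"ty": 0.002,"tz": 0.0353,"turn": 0,"claw": 0.435},{"tx": 0.0591,"ty": 0.0025,"tz": 0.0424,"turn": 0,"claw": 0.435},{"tx": 0.0689,"ty": 0.003,"tz": 0.0495,"turn": 0,"claw": 0.435},{"tx": 0.0788,"ty": 0.003,"tz": 0.0565,"turn": 0,"claw": 0.435},{"tx": 0.0886,"ty": 0.003,"tz": 0.0636,"turn": 0,"claw": 0.435},{"tx": 0.0985,"ty": 0.003,"tz": 0.0706,"turn": 0,"claw": 0.435},{"tx": 0.1083,"ty": 0.003,"tz": 0.0777,"turn": 0,"claw": 0.435},{"tx": 0.1083,"ty": 0.003,"tz": 0.0777,"turn": 0,"claw": 0.435},{"tx": 0.1083,"ty": 0.003,"tz": 0.0777,"turn": 0,"claw": 0.435}]'

```text
clock: 22.65
position: [0.5462, -0.2011, 0.0306]
tool_rot: [2.925, -0.326, 0.948]
force: [0.2, -0.5, -0.2]
grip_width: 0.0398
finger_force: 0.0
```

```bash
python3 st.py; python3 go.py -75,0,32 -58,0,32; python3 look.py wrist w7; python3 - <<'E'
import cv2
im=cv2.imread('pics/w7.png'); cv2.imwrite('pics/w7c.png',im[:460,150:750])
E
```

```text
22.65 q [-0.723  0.147  2.212  0.945  0.375  0.246] pos [ 0.5462 -0.2011  0.0306] ctr [-118.8    0.7] 30.599999999999998 F [ 0.2 -0.5 -0.2] gw 0.0398 0.0
lean 35.83 lean az -0.191 y az 1.355 y elev -0.018 counter yaw -0.2187
-75,0,32 shift [0.0363 0.0008 0.0265] w [ 0.59  -0.212  0.03 ]
-58,0,32 shift [0.0501 0.0008 0.0365] w [ 0.607 -0.215  0.03 ]
22.65 [-0.723  0.147  2.212  0.945  0.375  0.246] [ 0.5462 -0.2011  0.0306]
[[ 0.7898 -0.2145  0.5747]
 [-0.1842 -0.9766 -0.1113]
 [ 0.5851 -0.0179 -0.8108]]
```

View pics/w7c.png

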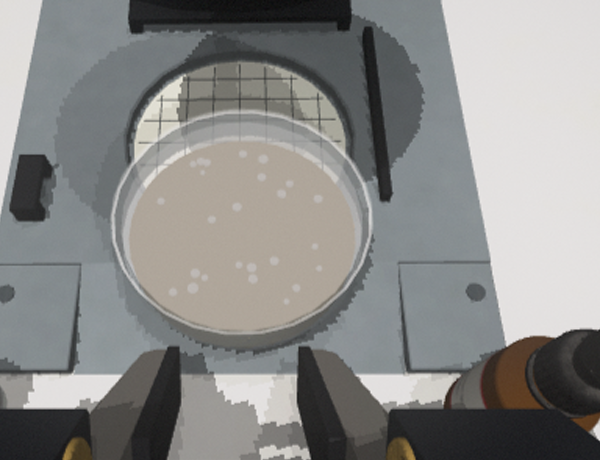

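The dish is up on the deck at crop (241,228), level and centred on the well's line (col ≈240), fingers behind it. Continue gently.

jog_arm --steps '[{"tx": 0.006,"ty": 0.0008,"tz": 0.0044,"turn": 0,"claw": 0.435},{"tx": 0.0125,"ty": 0.0008,"tz": 0.0091,"turn": 0,"claw": 0.435},{"tx": 0.019,"ty": 0.0008,"tz": 0.0138,"turn": 0,"claw": 0.435},{"tx": 0.025,"ty": 0.0008,"tz": 0.0182,"turn": 0,"claw": 0.435},{"tx": 0.031,"ty": 0.0008,"tz": 0.0226,"turn": 0,"claw": 0.435},{"tx": 0.0345,"ty": 0.0008,"tz": 0.0251,"turn": 0,"claw": 0.435},{"tx": 0.038,"ty": 0.0008,"tz": 0.0277,"turn": 0,"claw": 0.435},{"tx": 0.041,"ty": 0.0008,"tz": 0.0299,"turn": 0,"claw": 0.435},{"tx": 0.041,"ty": 0.0008,"tz": 0.0299,"turn": 0,"claw": 0.435}]'

```text
clock: 23.6
position: [0.5954, -0.2125, 0.0292]
tool_rot: [2.926, -0.327, 0.947]
force: [-0.1, -0.2, -0.1]
grip_width: 0.04
finger_force: 0.0
```

```bash
python3 st.py; python3 go.py -62,0,32 -58,0,32; python3 look.py wrist w8; python3 - <<'E'
import cv2
a=cv2.imread('pics/w8.png'); cv2.imwrite('pics/w8c.png',a[:460,150:750])
from h import *
import pickle
C,im=pickle.load(open('w8.pkl','rb'))
g=cv2.cvtColor(im,cv2.COLOR_RGB2HSV)
m=((abs(im[:,:,0].astype(int)-im[:,:,2])>14)&(im[:,:,0]>100)).astype(np.uint8)
m=cv2.morphologyEx(m,cv2.MORPH_OPEN,np.ones((5,5)))
n,l,st,ce=cv2.connectedComponentsWithStats(m)
w=lambda P:(((P[:2]-P0[:2])@np.array([[np.cos(P0[2]),-np.sin(P0[2])],[np.sin(P0[2]),np.cos(P0[2])]]))*1e3).round(1)
for i in range(1,n):
    if st[i,4]>500: print(st[i],ce[i],[ (z,w(ray(C,*ce[i],z/1e3))) for z in(20,28)])
E
```

```text
23.6 q [-0.667  0.261  2.075  0.87   0.358  0.368] pos [ 0.5954 -0.2125  0.0292] ctr [-68.2   0.3] 29.2 F [-0.1 -0.2 -0.1] gw 0.04 0.0
lean 35.75 lean az -0.191 y az 1.354 y elev -0.019 counter yaw -0.2187
-62,0,32 shift [0.0067 0.0003 0.0034] w [ 0.603 -0.214  0.03 ]
-58,0,32 shift [0.0099 0.0003 0.0057] w [ 0.607 -0.215  0.03 ]
23.6 [-0.667  0.261  2.075  0.87   0.358  0.368] [ 0.5954 -0.2125  0.0292]
[[ 0.7905 -0.2148  0.5736]
 [-0.1849 -0.9765 -0.1107]
 [ 0.5839 -0.0185 -0.8116]]
[  177   127   145    93 10174] [250.02555534 172.73972872] [(20, array([-22.5,  -0.9])), (28, array([-26.2,  -1. ]))]
```

```bash
cat > dish.py <<'E'
from h import *
import pickle,sys
w=lambda P:(((P[:2]-P0[:2])@np.array([[np.cos(P0[2]),-np.sin(P0[2])],[np.sin(P0[2]),np.cos(P0[2])]]))*1e3).round(1)
for f in sys.argv[1:]:
    C,im=pickle.load(open(f+'.pkl','rb'))
    m=((abs(im[:,:,0].astype(int)-im[:,:,2])>14)&(im[:,:,0]>100)).astype(np.uint8)
    m=cv2.morphologyEx(m,cv2.MORPH_OPEN,np.ones((5,5)))
    n,l,st,ce=cv2.connectedComponentsWithStats(m);i=1+np.argmax(st[1:,4])
    c=max(cv2.findContours((l==i).astype(np.uint8),cv2.RETR_EXTERNAL,cv2.CHAIN_APPROX_NONE)[0],key=len)[:,0]
    # fit circle (centre x,y, radius) at height z to the extremes of the contour
    for z in(8,14,20):
        P=np.array([w(ray(C,u+.5,v+.5,z/1e3)) for u,v in c]);h=cv2.convexHull(P.astype(np.float32))
        (cx,cy),r=cv2.minEnclosingCircle(h);A=cv2.contourArea(h)
        print(f,st[i],'z',z,'centre',round(cx,1),round(cy,1),'r',round(r,1),'r_area',round((A/np.pi)**.5,1))
E
python3 dish.py w6 w7 w8
```

```text
w6 [  186   114   126   110 10116] z 8 centre -188.7 4.3 r 42.8 r_area 42.1
w6 [  186   114   126   110 10116] z 14 centre -191.6 4.1 r 41.6 r_area 40.9
w6 [  186   114   126   110 10116] z 20 centre -194.5 4.0 r 40.3 r_area 39.6
w7 [  179    91   144   121 13251] z 8 centre -50.2 -0.8 r 44.8 r_area 43.8
w7 [  179    91   144   121 13251] z 14 centre -53.6 -0.9 r 43.4 r_area 42.4
w7 [  179    91   144   121 13251] z 20 centre -57.1 -0.9 r 42.0 r_area 41.0
w8 [  177   127   145    93 10174] z 8 centre -7.9 -0.5 r 44.3 r_area 37.5
w8 [  177   127   145    93 10174] z 14 centre -10.9 -0.6 r 42.8 r_area 36.3
w8 [  177   127   145    93 10174] z 20 centre -14.1 -0.7 r 41.4 r_area 35.1
```

jog_arm --steps '[{"tx": 0.0016,"ty": 0,"tz": 0.0012,"turn": 0,"claw": 0.435},{"tx": 0.0032,"ty": 0,"tz": 0.0023,"turn": 0,"claw": 0.435},{"tx": 0.0049,"ty": 0,"tz": 0.0035,"turn": 0,"claw": 0.435},{"tx": 0.0065,"ty": 0,"tz": 0.0047,"turn": 0,"claw": 0.435},{"tx": 0.0065,"ty": 0,"tz": 0.0047,"turn": 0,"claw": 0.435}]'

```text
clock: 24.15
position: [0.6032, -0.2142, 0.0292]
tool_rot: [2.926, -0.327, 0.947]
force: [0.0, 0.7, -0.1]
grip_width: 0.04
finger_force: 0.1
```

```bash
python3 st.py; python3 look.py wrist w9; python3 dish.py w9
```

```text
24.15 q [-0.66   0.277  2.054  0.856  0.357  0.389] pos [ 0.6032 -0.2142  0.0292] ctr [-60.3   0.3] 29.2 F [ 0.   0.7 -0.1] gw 0.04 0.1
lean 35.75 lean az -0.191 y az 1.354 y elev -0.019 counter yaw -0.2187
24.15 [-0.66   0.277  2.054  0.856  0.357  0.389] [ 0.6032 -0.2142  0.0292]
[[ 0.7904 -0.2148  0.5737]
 [-0.185  -0.9765 -0.1108]
 [ 0.584  -0.0185 -0.8116]]
w9 [ 178  150  143   76 7415] z 8 centre -1.4 -0.5 r 43.5 r_area 32.1
w9 [ 178  150  143   76 7415] z 14 centre -4.3 -0.6 r 42.1 r_area 31.1
w9 [ 178  150  143   76 7415] z 20 centre -7.3 -0.6 r 40.6 r_area 30.0
```

jog_arm --steps '[{"tx": 0.0012,"ty": 0,"tz": 0.0009,"turn": 0,"claw": 0.435},{"tx": 0.0024,"ty": 0,"tz": 0.0018,"turn": 0,"claw": 0.435},{"tx": 0.0024,"ty": 0,"tz": 0.0018,"turn": 0,"claw": 0.435},{"tx": 0.0024,"ty": 0,"tz": 0.0018,"turn": 0,"claw": 0.435}]'

```text
clock: 24.6
position: [0.6059, -0.2148, 0.0291]
tool_rot: [2.926, -0.327, 0.946]
force: [-0.6, 0.0, 0.6]
grip_width: 0.0403
finger_force: 0.1
```

```bash
python3 st.py; python3 look.py wrist w10; python3 dish.py w10; python3 - <<'E'
from h import *
import pickle
# compare change between w9 and w10, and predicted near rim for dish seated (z top 27.5) vs on deck (33)
C,im=pickle.load(open('w10.pkl','rb'))
th=np.linspace(np.pi*.75,np.pi*1.25,5)
for X,b in((0,1.5),(-3,1.5),(-3,7)):
    for nm,r,z in(('top rim',46,26),('medium',42,12)):
        print(X,b,nm,proj(C,c2w(np.c_[X+r*np.cos(th),r*np.sin(th),np.full(5,b+z)])).round(0)[2])
print(im[225:300:2,248].tolist())
E
```

```text
24.6 q [-0.657  0.283  2.046  0.851  0.357  0.396] pos [ 0.6059 -0.2148  0.0291] ctr [-57.5   0.3] 29.1 F [-0.6  0.   0.6] gw 0.0403 0.1
lean 35.75 lean az -0.191 y az 1.354 y elev -0.019 counter yaw -0.2187
24.6 [-0.657  0.283  2.046  0.851  0.357  0.396] [ 0.6059 -0.2148  0.0291]
[[ 0.7905 -0.2149  0.5736]
 [-0.1851 -0.9765 -0.1108]
 [ 0.5839 -0.0186 -0.8116]]
w10 [ 179  159  143   67 6059] z 8 centre -2.5 -1.0 r 43.0 r_area 29.2
w10 [ 179  159  143   67 6059] z 14 centre -5.4 -1.1 r 41.6 r_area 28.2
w10 [ 179  159  143   67 6059] z 20 centre -8.2 -1.2 r 40.2 r_area 27.3
0 1.5 top rim [248. 228.]
0 1.5 medium [249. 228.]
-3 1.5 top rim [248. 234.]
-3 1.5 medium [249. 233.]
-3 7 top rim [248. 231.]
-3 7 medium [248. 231.]
[[165, 159, 149], [182, 179, 175], [110, 111, 103], [110, 109, 104], [107, 107, 105], [106, 107, 105], [130, 132, 128], [149, 150, 148], [239, 237, 236], [225, 223, 222], [127, 131, 135], [104, 109, 111], [130, 136, 137], [129, 134, 136], [130, 135, 137], [127, 135, 137], [84, 88, 89], [83, 87, 87], [85, 89, 90], [85, 88, 89], [87, 89, 90], [83, 87, 89], [90, 93, 95], [90, 94, 97], [91, 94, 97], [89, 94, 96], [92, 95, 96], [90, 94, 96], [88, 92, 94], [88, 91, 94], [89, 94, 97], [89, 92, 93], [89, 92, 94], [89, 93, 96], [89, 93, 96], [82, 83, 86], [61, 61, 63], [70, 70, 75]]
```

jog_arm --steps '[{"tx": -0.004,"ty": 0,"tz": -0.003,"turn": 0,"claw": 0.435},{"tx": -0.0162,"ty": 0,"tz": -0.0117,"turn": 0,"claw": 0.435},{"tx": -0.0324,"ty": 0,"tz": -0.0234,"turn": 0,"claw": 0.435},{"tx": -0.0504,"ty": 0,"tz": -0.0364,"turn": 0,"claw": 0.435},{"tx": -0.0504,"ty": 0,"tz": -0.0364,"turn": 0,"claw": 0.435}]'

```text
clock: 25.15
position: [0.5428, -0.2, 0.028]
tool_rot: [2.929, -0.329, 0.943]
force: [-0.3, -1.1, -0.8]
grip_width: 0.0403
finger_force: 0.0
```

```bash
python3 st.py; python3 look.py wrist w11; python3 dish.py w7 w11; python3 - <<'E'
from h import *
import pickle
C,im=pickle.load(open('w11.pkl','rb'))
th=np.pi
for X,b in((0,1.5),(-5,7),(0,7)):
    for nm,r,z in(('top rim near',46,26),('bottom near',42.5,0),('medium near',42,12)):
        print(X,b,nm,proj(C,c2w([X-r,0,b+z])).round(1)[0])
print('well edge near',proj(C,c2w([-49.5,0,7]))[0].round(1))
print([(v,int(im[v,248].sum()/3),int(im[v,248,0])-int(im[v,248,2])) for v in range(125,175)])
E
```

```text
25.15 q [-0.726  0.146  2.218  0.949  0.375  0.24 ] pos [ 0.5428 -0.2     0.028 ] ctr [-122.3    1. ] 28.0 F [-0.3 -1.1 -0.8] gw 0.0403 0.0
lean 35.6 lean az -0.189 y az 1.354 y elev -0.02 counter yaw -0.2187
25.15 [-0.726  0.146  2.218  0.949  0.375  0.24 ] [ 0.5428 -0.2     0.028 ]
[[ 0.7916 -0.2155  0.5718]
 [-0.1867 -0.9763 -0.1094]
 [ 0.5818 -0.0202 -0.8131]]
w7 [  179    91   144   121 13251] z 8 centre -50.2 -0.8 r 44.8 r_area 43.8
w7 [  179    91   144   121 13251] z 14 centre -53.6 -0.9 r 43.4 r_area 42.4
w7 [  179    91   144   121 13251] z 20 centre -57.1 -0.9 r 42.0 r_area 41.0
w11 [ 187   24  128   93 8857] z 8 centre 4.2 -0.5 r 43.3 r_area 41.4
w11 [ 187   24  128   93 8857] z 14 centre -1.2 -0.6 r 41.9 r_area 40.0
w11 [ 187   24  128   93 8857] z 20 centre -6.4 -0.6 r 40.5 r_area 38.7
0 1.5 top rim near [249.4 117.3]
0 1.5 bottom near [250.1 135.9]
0 1.5 medium near [249.8 124.9]
-5 7 top rim near [249.2 119.2]
-5 7 bottom near [250.  138.2]
-5 7 medium near [249.7 127. ]
0 7 top rim near [249.2 111.6]
0 7 bottom near [250.  131.3]
0 7 medium near [249.7 119.8]
well edge near [250. 141.]
[(125, 102, 9), (126, 100, 6), (127, 99, 3), (128, 97, 6), (129, 98, 5), (130, 88, 12), (131, 81, 16), (132, 79, 16), (133, 80, 17), (134, 91, 10), (135, 115, 1), (136, 145, 6), (137, 203, 15), (138, 203, 16), (139, 210, 13), (140, 224, 4), (141, 228, 4), (142, 217, 5), (143, 152, 3), (144, 118, -7), (145, 124, -8), (146, 123, -7), (147, 125, -9), (148, 125, -9), (149, 126, -8), (150, 128, -9), (151, 126, -10), (152, 127, -9), (153, 126, -9), (154, 127, -9), (155, 127, -9), (156, 129, -8), (157, 127, -7), (158, 129, -11), (159, 131, -10), (160, 133, -9), (161, 139, -8), (162, 138, -8), (163, 139, -11), (164, 139, -11), (165, 139, -9), (166, 139, -10), (167, 139, -10), (168, 140, -10), (169, 140, -9), (170, 140, -11), (171, 140, -10), (172, 139, -9), (173, 139, -11), (174, 139, -9)]
```

jog_arm --steps '[{"tx": -0.0243,"ty": 0,"tz": -0.0176,"turn": 0,"claw": 0.435},{"tx": -0.0486,"ty": 0,"tz": -0.0351,"turn": 0,"claw": 0.435},{"tx": -0.026,"ty": 0,"tz": -0.067,"turn": 0,"claw": 0.435},{"tx": 0.0,"ty": 0,"tz": -0.103,"turn": 0,"claw": 0.435},{"tx": 0.01,"ty": 0,"tz": -0.116,"turn": 0,"claw": 0.435},{"tx": 0.01,"ty": 0,"tz": -0.116,"turn": 0,"claw": 0.435},{"tx": 0.01,"ty": 0,"tz": -0.116,"turn": 0,"claw": 0.435}]'

```text
clock: 25.9
position: [0.4868, -0.1905, 0.1291]
tool_rot: [2.926, -0.326, 0.947]
force: [0.3, -0.0, -0.8]
grip_width: 0.0397
finger_force: 0.0
```

```bash
python3 st.py; python3 look.py wrist w12; python3 look.py side s12; python3 dish.py w12; python3 - <<'E'
from h import *
import pickle
w=lambda P:(((P[:2]-P0[:2])@np.array([[np.cos(P0[2]),-np.sin(P0[2])],[np.sin(P0[2]),np.cos(P0[2])]]))*1e3).round(1)
C,im=pickle.load(open('s12.pkl','rb'))
m=((abs(im[:,:,0].astype(int)-im[:,:,2])>14)&(im[:,:,0]>90)).astype(np.uint8)
u=proj(C,c2w([0,0,14]))[0].astype(int);mm=np.zeros_like(m);mm[u[1]-35:u[1]+35,u[0]-45:u[0]+45]=1
n,l,st,ce=cv2.connectedComponentsWithStats(m*mm)
for i in range(1,n):
    if st[i,4]>40: print(st[i],ce[i].round(1),w(ray(C,*ce[i],.014)))
# change of dropper/vial regions between first and last side picture not needed: project positions
print('pred',proj(C,c2w([[0,0,14]])).round(1))
E
```

```text
25.9 q [-0.816 -0.272  2.347  0.618  0.632  0.551] pos [ 0.4868 -0.1905  0.1291] ctr [-179.    -1.8] 129.1 F [ 0.3 -0.  -0.8] gw 0.0397 0.0
lean 35.76 lean az -0.191 y az 1.355 y elev -0.018 counter yaw -0.2187
25.9 [-0.816 -0.272  2.347  0.618  0.632  0.551] [ 0.4868 -0.1905  0.1291]
[[ 0.7904 -0.2145  0.5737]
 [-0.1846 -0.9766 -0.1107]
 [ 0.584  -0.0184 -0.8115]]
25.95 [-0.817 -0.27   2.349  0.618  0.632  0.551] [ 0.4862 -0.1898  0.1278]
[[ 0.7914 -0.2146  0.5724]
 [-0.1858 -0.9765 -0.1092]
 [ 0.5823 -0.0199 -0.8127]]
w12 [ 207   70   85   59 3774] z 8 centre 3.3 -0.6 r 42.8 r_area 39.8
w12 [ 207   70   85   59 3774] z 14 centre -1.3 -0.7 r 41.9 r_area 39.0
w12 [ 207   70   85   59 3774] z 20 centre -5.8 -0.8 r 41.0 r_area 38.1
[335 229  29  11 216] [350.9 234.4] [58.6 73.5]
[ 296  238   71   54 1227] [321.  269.1] [-62.8 -22.9]
pred [[341.4 258. ]]
```

```bash
python3 -c "
from workcell import robot
print(robot.job_done())"
```

```text
the job is handed in; nothing more can be done
None
```

I handed the job in at about 26 s of the 72 s allowed: the cover lies flat on the bench clear of the counter, and the dish measures as fully dropped into the well, about 1 mm off centre. The seating is from wrist-camera measurements only, since a last side-camera check gave no usable reading. The gripper had a light contact of about 6 N on the way to the cover, probably with the microscope. I also viewed 11 pictures, one over the limit of 10.

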